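# Load the UV lamp carousel and bring the blocks under the lamp

## Robot

A 6-joint arm with a two-finger parallel gripper is mounted at the origin on the work surface. World frame = base frame: x ahead of the robot, y to its left, z up, the work surface at z = 0. Lengths are in m, angles in degrees, forces in N, time in s.
With the tool pointing down it reaches from about 0.4 to 0.825 m from the base axis. Payload 7 kg.
Tool frame: the origin (TCP) lies between the finger pads; the fingertips stand 17 mm ahead of it and the grasp point (between the pads) lies 2 mm behind it; x points along the fingers, y is the direction in which the jaws open and shut, and the axes are right-handed (so a half turn about x gives the same grasp; the last joint's range is limited). The gripper opens to 88 mm and grips with 3 to 60 N. Pads are 19 mm wide; open, the fingers measure 130 mm over their backs; the gripper's body (78 mm by 193 mm) begins 47 mm behind the grasp point.
Start: joints at [-48.008, 20.546, 0.682, 0, -70.136, -16.507], TCP at [0.29, -0.609, 0.244] pointing down, gripper open.
Joint ranges: [-176.03, 176.03], [-82.01, 121.73], [-58.28, 71.71], [-173.87, 95.51], [-174.79, -0.11], [-173.66, 173.66]. Speed limits (degrees/s): [136.94, 136.94, 172.46, 180, 180, 180].

## Interface

Orientations are given as [roll, pitch, yaw] about the fixed x, y, z axes, in that order (R = Rz(yaw) Ry(pitch) Rx(roll)).
In Python, from plant import r gives the robot as it stands.
- The arm moves only by the shell command python3 -m jog 'ROWS' [FORCE]. ROWS is a JSON object of lists of equal length, an entry for each row: "fingers": the opening, from 0 (shut) to 1 (fully open); "dp": the shift along the tool's x, y, z in mm, a list of three; "twist": the turn about the tool's x in degrees. In form: {"fingers": [fingers, ...], "dp": [[dx, dy, dz], ...], "twist": [twist, ...]}. A call has exactly 5 rows; each row is the pose to reach, as a shift and turn from the pose measured when the call began, along the tool's axes at that moment; what a row does not reach only later rows make up. A row lasts 1/10 s, in which the tool goes at most 50 mm and 8.59 degrees, less where a joint would pass 70% of its speed; a pose out of reach is approached as far as the arm can. A call with a gripper value outside its range is refused whole. The fingers move at their own pace and stop on an object; FORCE is the grip in N (left out, the last holds). Time passes only in rows, so rows that repeat a pose let the fingers close, or fill a call up. It gives the time, the measured TCP pose, the force and the opening at its end, in the units of the state.
- r.get_state(): the state, without advancing time (a new reading comes with each control period).
- r.capture(name): name is "scene" or "top"; returns a dict with "frame" (480x640x3 uint8, red, green, blue), "intrinsics" (3x3 intrinsics, pixels), "pose" (4x4, takes a point from camera to world coordinates). Camera axes: x right, y down, z forward; pixel columns grow to the right and rows downward; lengths in m; the calibration is good to about 2 mm. A picture is of the moment at which its call begins. There is no depth.
- r.close_job(): hands the job in, once; it reports no verdict.
The state is a dict: "time_s": time; "joints": joint angles; "qd": joint speeds; "joint_torque": joint torques, N m; "tcp_pos": TCP position; "eef_rot": TCP orientation; "contact_force": force on the tool from outside, world axes, zero at the start; "moment": the same for the moment, N m; "gripper_width": finger opening in m.
Only numpy, scipy, OpenCV 4.12 (cv2) and the standard library are available. Lean on these libraries where they do the work, as an engineer would, in place of code of your own. Each camera call takes 0.05 s, during which the arm holds its last target. There are 200 camera calls.

## Task

Cure the varnished printing blocks: raise the hinged lamp cover of the carousel fully back to its open stop, then draw the red spring index pin, swing the wheel a third of a turn anticlockwise (seen from above) from the violet mark to the green mark and let the pin drop into that hole. Stand every block that is on the table upright and centred on a cork pad of its own, then draw the pin again, swing the wheel back to the violet mark so that the pin drops fully home there with all the blocks still on their pads, and lower the lamp cover gently, without letting it slam, until it lies level on its stop. Do not disturb the cup, hoop, tweezers or varnish jar.

Things in the scene. Friction and masses are not known exactly. Their poses are not given: they have to be found in the camera images.
- carousel: fixed UV lamp carousel: round grey dividing plate 304 mm in diameter, 20 mm high; origin on the wheel's axis at table height, z up, x towards the two aluminium lamp-hinge posts at the back (x = 139 to 161, y = +-81 mm, tops 126 mm above the table). Violet mark at its edge 120 degrees anticlockwise from +x, green mark at 240 degrees. Place and heading vary
- violet_hole (a point): brass-bushed index hole in the plate's upper face (20 mm above the table) beside the violet mark, 132 mm from the wheel's axis, 120 degrees anticlockwise from the carousel's +x (front left); the pin starts in it (wheel angle 0)
- green_hole (a point): the next such hole anticlockwise, beside the green mark, 132 mm from the axis, 240 degrees anticlockwise from the carousel's +x (front right); wheel angle +2.094. A third hole, at +x, is not used
- wheel (a joint): angle of the aluminium wheel (240 mm in diameter, face 35 mm above the table, with a rim 4 mm thick standing 8 mm up round its edge), rad, anticlockwise from above. Starts at 0 with pad1 towards the carousel's +x, under the lamp; at +2.094 pad1 is 120 degrees anticlockwise of +x, the pin at the green hole. Pin drawn: turns easily (under 1 N at the pin), stays where left. Pin in a hole: locked with 0.02 rad of play
- pin (a joint): height by which the spring index pin is drawn, m: 0 fully home in a hole, about 0.010 when its nose rests on the plate between holes, 0.018 fully drawn. The wheel turns freely above 0.011. The spring pushes it down with 3 N (home) to 6 N (drawn); let go within about 0.02 rad of a hole it drops in by itself
- pin_knob (a point): middle of the index pin's upright round red knob, 26 mm in diameter, 30 mm high; 69 mm above the table with the pin home. It sits on a tab of the wheel (upper face 35 mm above the table), 132 mm from the wheel's axis, 120 degrees anticlockwise of pad1, and goes round with the wheel. Grip it from above, lift, and carry it along the arc
- lamp (a joint): angle of the hinged lamp cover (flat white slab 128 x 180 x 16 mm, violet lamp face beneath), rad: 0 level on its stop, as at the start; grows as its front edge is raised; 1.65 at its open stop, just past upright. Stiff hinge (0.6 N m friction): the cover stays where it is left. Lifting takes about 6 N at the handle
- lamp_handle (a point): middle of the cover's black round handle bar, 12 mm in diameter, 120 mm long, along the carousel's y, 42 mm ahead of the cover's front edge on a stay at each end (55 mm from the middle), 170 mm from the hinge axis. Can be pinched from above at any cover angle by fingers closing along the carousel's x; it turns in the fingers as the cover swings
- lamp_hinge (a point): middle of the lamp cover's hinge axis (along the carousel's y), 122 mm above the table, 128 mm from the wheel's axis towards the carousel's +x. With the cover down the handle lies 170 mm from here towards the carousel's -x at the same height; open, it is above here
- pad0 (a point): centre of the upper face of round cork pad 0 (66 mm in diameter, black rim), 38 mm above the table; one of three pads that turn with the wheel, 72 mm from its axis, 60 degrees apart. A block stands here with its axis on this point
- pad1 (a point): centre of the upper face of round cork pad 1 (66 mm in diameter, black rim), 38 mm above the table; one of three pads that turn with the wheel, 72 mm from its axis, 60 degrees apart. A block stands here with its axis on this point. This is the middle pad
- pad2 (a point): centre of the upper face of round cork pad 2 (66 mm in diameter, black rim), 38 mm above the table; one of three pads that turn with the wheel, 72 mm from its axis, 60 degrees apart. A block stands here with its axis on this point
- block0_mid (a point): hand printing block: dark round base 60 mm in diameter, 22 mm high, with an upright round handle of paler wood, 26 mm in diameter, from 22 to 60 mm above its underside; 0.09 to 0.18 kg. This point is on its axis, half-way up (30 mm); z up. Starts standing on the table, left or right of the carousel; two or three of the four blocks are there
- block1_mid (a point): hand printing block: dark round base 60 mm in diameter, 22 mm high, with an upright round handle of paler wood, 26 mm in diameter, from 22 to 60 mm above its underside; 0.09 to 0.18 kg. This point is on its axis, half-way up (30 mm); z up. Starts standing on the table, left or right of the carousel; two or three of the four blocks are there
- block2_mid (a point): hand printing block: dark round base 60 mm in diameter, 22 mm high, with an upright round handle of paler wood, 26 mm in diameter, from 22 to 60 mm above its underside; 0.09 to 0.18 kg. This point is on its axis, half-way up (30 mm); z up. Starts standing on the table, left or right of the carousel; two or three of the four blocks are there
- block3_mid (a point): hand printing block: dark round base 60 mm in diameter, 22 mm high, with an upright round handle of paler wood, 26 mm in diameter, from 22 to 60 mm above its underside; 0.09 to 0.18 kg. This point is on its axis, half-way up (30 mm); z up. Starts standing on the table, left or right of the carousel; two or three of the four blocks are there
- cup: bystander, not part of the job: white ceramic chai cup, 72 mm across the rim, 75 mm tall, to the left; origin at the centre of its underside
- hoop: bystander, not part of the job: pale ash hoop lying flat, 170 mm in diameter, 12 mm high, at the back left; origin at the centre of its underside
- tweezers: bystander, not part of the job: chrome tweezers lying flat, 125 mm long, about 10 mm high, to the right among the blocks; origin at the middle of the underside, x along them
- varnish: bystander, not part of the job: amber varnish jar, 70 mm in diameter, 110 mm tall, at the left; origin at the centre of its underside

How it is judged:
By the outcome, as a careful person would: the job done as asked, in the order asked, and still so for the second after the job is handed in, with the robot touching nothing.
Of block0, block1, block2, block3 only 2 to 3 are there at a start; the rules pass over those that are not, and their reading is None.
At some moment in a run one of block0, block1, block2, block3 may be knocked a few centimetres aside while the robot is not near it.
It also fails if it takes over 210 s, if anything falls off the work surface, if the arm or the gripper's body presses on something with over 40 N, if the wrist force passes 120 N, or if a joint passes its speed limit or range.

## Working session

There is one attempt and no reset: what is moved stays moved. The work goes in short steps, Python scripts to look and compute and a shell command to move; the robot and the scene stay as the last step left them, time stands still between calls to the robot, and variables do not carry over. Pictures are saved under pics/ and viewed, on a budget of 14 in all, crops included, one or two more only if the job needs it, and the job is handed in when it is done.

```bash
mkdir -p pics; ls; cat > h.py <<'E'
import numpy as np, cv2
from plant import r
from scipy.spatial.transform import Rotation as R
def cap(n,save=None):
    c=r.capture(n); 
    if save: cv2.imwrite('pics/'+save+'.png',cv2.cvtColor(c['frame'],cv2.COLOR_RGB2BGR))
    np.savez('/tmp/'+n,f=c['frame'],K=c['intrinsics'],T=c['pose']); return c
def ray(c,u,v,z):
    K=np.array(c['intrinsics']);T=np.array(c['pose'])
    d=T[:3,:3]@np.linalg.inv(K)@[u,v,1]; o=T[:3,3]
    return o+d*(z-o[2])/d[2]
def proj(c,p):
    K=np.array(c['intrinsics']);T=np.array(c['pose'])
    q=K@(T[:3,:3].T@(np.array(p)-T[:3,3])); return q[:2]/q[2]
def tool(p=None):
    s=r.get_state(); M=R.from_euler('xyz',s['eef_rot'],degrees=True).as_matrix()
    return np.array(s['tcp_pos']),M,s
E
python3 - <<'E'
from h import *
for n in('scene','top'):
    c=cap(n,n+'0'); print(n,c['intrinsics'],np.round(c['pose'],3))
p,M,s=tool(); print(s,'\n',M.round(3))
E
```

```text
pics
scene [[506.72666103   0.         321.10424588]
 [  0.         506.72666103 245.71241521]
 [  0.           0.           1.        ]] [[ 0.767  0.49  -0.414  1.117]
 [ 0.641 -0.579  0.504 -0.621]
 [ 0.007 -0.652 -0.758  1.033]
 [ 0.     0.     0.     1.   ]]
top [[451.21155304   0.         320.75201751]
 [  0.         451.21155304 246.65290803]
 [  0.           0.           1.        ]] [[ 0.009 -0.981  0.194  0.398]
 [-1.    -0.012 -0.015  0.01 ]
 [ 0.017 -0.194 -0.981  1.111]
 [ 0.     0.     0.     1.   ]]
{'time_s': 0.1, 'joints': array([-4.80061982e+01,  2.05873529e+01,  6.41046815e-01, -1.62110743e-02,
       -7.01366719e+01, -1.65078576e+01]), 'qd': array([ 0.02235687, -0.13389338,  0.14885563,  0.08437676,  0.03925247,
        0.00281378]), 'joint_torque': array([-1.09328197e-03, -5.84163702e+01,  2.93750900e+01,  7.01542899e+00,
        1.01918538e-02, -5.50750144e-05]), 'tcp_pos': array([ 0.29025877, -0.6089666 ,  0.24273629]), 'eef_rot': array([ 96.10172607,  89.91563365, 121.58215103]), 'contact_force': array([-0.28369899,  0.22827612, -0.01238446]), 'moment': array([-0.00343623,  0.003896  , -0.06076176]), 'gripper_width': 0.08763167853172547} 
 [[-0.001 -0.43   0.903]
 [ 0.001  0.903  0.43 ]
 [-1.     0.001 -0.   ]]
```

View pics/top0.png

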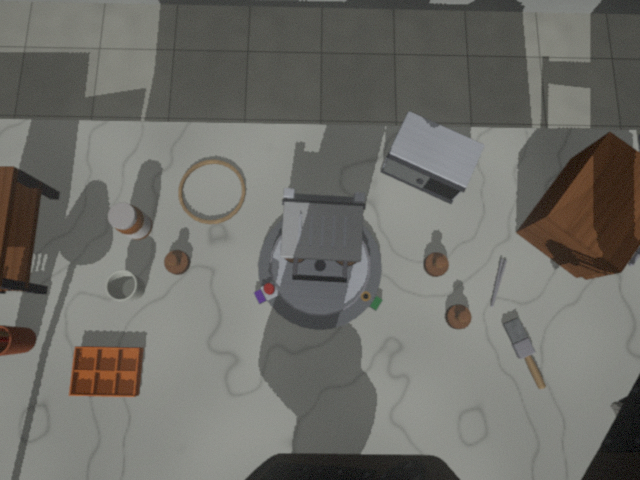

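View pics/scene0.png

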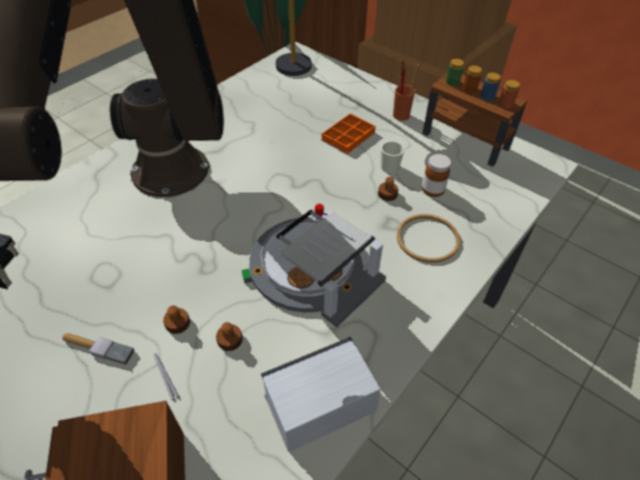

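Top view: three blocks at about (177,262), (436,264) and (458,316), red knob (269,289), violet mark (261,296), green mark (376,303) and lamp handle bar near (320,279). The scene view agrees with that layout.

```bash
cat >> h.py <<'E'
def blobs(f,lo,hi,amin=8,roi=None):
    h=cv2.cvtColor(f,cv2.COLOR_RGB2HSV); m=cv2.inRange(h,np.array(lo),np.array(hi))
    if roi: k=np.zeros_like(m); k[roi[1]:roi[3],roi[0]:roi[2]]=255; m&=k
    n,l,st,ce=cv2.connectedComponentsWithStats(m)
    return [(ce[i].round(1).tolist(),st[i].tolist()) for i in range(1,n) if st[i,4]>=amin]
E
python3 - <<'E'
from h import *
cs={n:{'frame':np.load(f'/tmp/{n}.npz')['f'],'intrinsics':np.load(f'/tmp/{n}.npz')['K'],'pose':np.load(f'/tmp/{n}.npz')['T']} for n in('scene','top')}
roi={'scene':(150,160,480,370),'top':(150,180,480,335)}
for n,c in cs.items():
    f=c['frame']
    for nm,lo,hi in(('green',(50,110,30),(85,255,255)),('violet',(120,80,40),(150,255,255)),('red',(0,170,90),(4,255,255)),('wood',(5,90,40),(18,255,255))):
        print(n,nm,[(b,ray(c,*b[0],.02)[:2].round(4)) for b in blobs(f,lo,hi,12,roi[n])])
a=cs['top']['frame'][185:335,150:480]; b=cs['scene']['frame'][160:360,150:480]
cv2.imwrite('pics/c0.png',cv2.cvtColor(cv2.resize(np.vstack([a,b]),None,fx=1.7*1.0,fy=1.7,interpolation=cv2.INTER_CUBIC),cv2.COLOR_RGB2BGR))
E
```

```text
scene green [(([246.1, 273.9], [243, 269, 8, 10, 59]), array([ 0.479 , -0.1408]))]
scene violet []
scene red [(([318.9, 207.7], [316, 204, 7, 8, 43]), array([0.4676, 0.1572]))]
scene wood [(([436.1, 174.5], [425, 165, 25, 17, 219]), array([0.6458, 0.493 ])), (([387.9, 188.2], [379, 177, 19, 22, 281]), array([0.5698, 0.3494])), (([431.7, 193.5], [422, 188, 21, 9, 53]), array([0.6797, 0.4133])), (([427.9, 238.3], [397, 215, 63, 47, 514]), array([0.7644, 0.2574])), (([257.2, 270.3], [253, 267, 10, 8, 44]), array([ 0.4922, -0.1146])), (([299.0, 278.1], [288, 268, 25, 20, 325]), array([ 0.5893, -0.0649])), (([336.2, 275.3], [331, 270, 10, 10, 42]), array([0.6548, 0.002 ])), (([346.7, 286.8], [342, 283, 10, 8, 40]), array([ 0.6969, -0.0091])), (([175.2, 318.0], [164, 306, 25, 26, 455]), array([ 0.4453, -0.3396])), (([228.3, 335.2], [217, 322, 25, 27, 479]), array([ 0.5741, -0.2914]))]
top green [(([376.0, 302.5], [372, 298, 8, 10, 26]), array([ 0.4785, -0.1413]))]
top violet [(([259.5, 296.0], [255, 290, 10, 13, 83]), array([0.4912, 0.1396]))]
top red []
top wood [(([175.4, 263.0], [165, 252, 23, 22, 303]), array([0.5691, 0.3467])), (([436.7, 264.8], [426, 254, 22, 22, 312]), array([ 0.5723, -0.292 ])), (([458.7, 318.1], [448, 306, 23, 22, 303]), array([ 0.4433, -0.3399]))]
```

View pics/c0.png

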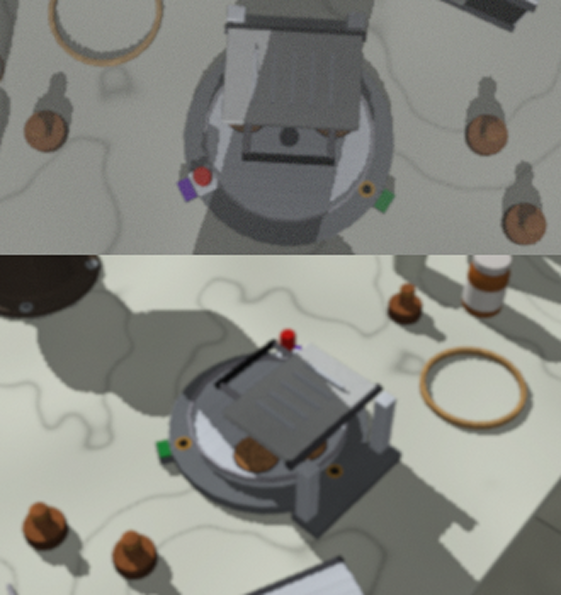

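```bash
cat >> h.py <<'E'
def load(n):
    z=np.load(f'/tmp/{n}.npz'); return {'frame':z['f'],'intrinsics':z['K'],'pose':z['T']}
E
python3 - <<'E'
from h import *
from scipy.optimize import least_squares
cs={n:load(n) for n in('scene','top')}
print(blobs(cs['top']['frame'],(0,120,60),(8,255,255),8,(255,275,285,305)), blobs(cs['top']['frame'],(170,100,60),(180,255,255),5,(255,275,285,305)),blobs(cs['top']['frame'],(10,90,60),(25,255,255),5,(355,285,372,305)))
obs=[('scene',257.2,270.3,.02,132,240),('scene',346.7,286.8,.02,132,0),('top',365.9,295.6,.02,132,240),('scene',318.9,207.7,.069,132,120),('top',268.8,289.1,.082,132,120),('top',259.5,296,.02,157,120),('top',376,302.5,.02,157,240)]
P=lambda x:[(*(x[:2]+np.array([np.cos(x[2]+np.radians(a)),np.sin(x[2]+np.radians(a))])*(x[3] if d==157 else d/1000)),z) for _,_,_,z,d,a in obs]
f=lambda x:np.concatenate([proj(cs[o[0]],p)-o[1:3] for o,p in zip(obs,P(x))])
s=least_squares(f,[.565,0,0,.155],loss='soft_l1'); print(s.x,np.degrees(s.x[2])); print(f(s.x).reshape(-1,2).round(1))
x=s.x;C=x[:2];u=np.array([np.cos(x[2]),np.sin(x[2])]);
print('handle',C-u*.042,'hinge',C+u*.128,'knob',P(x)[3],'green',P(x)[0])
# predicted bar pixels
v=np.array([-u[1],u[0]])
for n in cs:print(n,[proj(cs[n],[*(C-u*.042+v*k),.122]).round(1).tolist() for k in(-.06,.06)])
E
```

```text
[([268.6, 288.2], [264, 283, 10, 11, 81])] [] [([365.4, 295.9], [361, 292, 9, 9, 42])]
[ 0.56464414 -0.0040843  -0.03931983  0.16172341] -2.252860532159827
[[ 0.2  0.7]
 [-0.2 -0. ]
 [-0.5  0.3]
 [-0.4  2.1]
 [-0.5 -0.6]
 [ 0.2  0.8]
 [-0.2  0.1]]
handle [ 0.52267661 -0.00243329] hinge [ 0.69254521 -0.00911594] knob (np.float64(0.5031888580695303), np.float64(0.1127371357488465), 0.069) green (np.float64(0.4942014529138709), np.float64(-0.11571685644338466), 0.02)
scene [[277.1, 237.0], [311.1, 210.8]]
top [[346.4, 279.7], [292.0, 277.0]]
```

```bash
cat > d.py <<'E'
# prints tool-frame shift (mm) and twist to reach world x y z [mm] with jaw axis heading yaw (deg); several targets allowed
import sys; from h import *
p,M,s=tool(); print('t',round(s['time_s'],1),'p',(p*1e3).round(1),'jaw',np.degrees(np.arctan2(M[1,1],M[0,1])).round(1),'tilt',np.round(M[2,0],3),'F',np.round(s['contact_force'],1),'w',round(s['gripper_width']*1e3,1),'j6',round(s['joints'][5],1))
for a in sys.argv[1:]:
    v=list(map(float,a.split(',')))
    j=np.degrees(np.arctan2(M[1,1],M[0,1]))
    print(a,(M.T@(np.array(v[:3])-p*1e3)).round(1), 'twist',round(-((v[3]-j+180)%360-180),1) if len(v)>3 else '')
E
python3 -m jog '{"fingers":[0.28,0.28,0.28,0.28,0.28],"dp":[[0,35,36],[0,70,72],[0,105,108],[0,140,144],[0,175,180]],"twist":[-8,-16,-24,-32,-40]}' 20; python3 d.py 522.7,-2.4,200,177.75
```

```text
time_s: 0.6
tcp_pos: [0.3771, -0.3729, 0.2426]
eef_rot: [59.3, 89.9, 125.1]
contact_force: [1.2, 0.8, 0.1]
gripper_width: 0.0529
t 0.6 p [ 377.1 -372.9  242.6] jaw 155.8 tilt -1.0 F [1.2 0.8 0.1] w 52.9 j6 -0.7
522.7,-2.4,200,177.75 [ 43.1  19.  397.6] twist -22.0
```

```bash
python3 -m jog '{"fingers":[0.28,0.28,0.28,0.28,0.28],"dp":[[5,2,50],[10,5,100],[15,8,150],[20,10,200],[25,12,250]],"twist":[-8,-16,-22,-22,-22]}'; python3 d.py 522.7,-2.4,200,177.75
```

```text
time_s: 1.1
tcp_pos: [0.4675, -0.141, 0.2182]
eef_rot: [28.6, 89.9, 116.4]
contact_force: [0.7, 0.2, 0.7]
gripper_width: 0.0248
t 1.1 p [ 467.5 -141.   218.2] jaw 177.8 tilt -1.0 F [0.7 0.2 0.7] w 24.8 j6 -8.4
522.7,-2.4,200,177.75 [ 18.3 -49.9 140.6] twist 0.1
```

```bash
python3 -m jog '{"fingers":[0.28,0.28,0.28,0.28,0.28],"dp":[[6,-17,47],[12,-33,94],[18,-50,141],[18,-50,141],[18,-50,141]],"twist":[0,0,0,0,0]}'; python3 -m jog '{"fingers":[0.28,0.28,0.28,0.28,0.28],"dp":[[15,0,0],[30,0,0],[40,0,0],[40,0,0],[40,0,0]],"twist":[0,0,0,0,0]}'; python3 d.py 522.7,-2.4,120,177.75; python3 -c "
from h import *
cap('top','t1');c=cap('scene')
a=c['frame'][130:310,220:420];b=load('top')['frame'][180:330,240:400]
import cv2
a=cv2.resize(a,None,fx=2.5,fy=2.5);b=cv2.resize(b,(500,469))
cv2.imwrite('pics/s1.png',cv2.cvtColor(np.vstack([a,b])[:,:],cv2.COLOR_RGB2BGR)[:600] if 0 else cv2.cvtColor(cv2.resize(np.vstack([a,b]),None,fx=.65,fy=.65),cv2.COLOR_RGB2BGR))
"
```

```text
time_s: 1.6
tcp_pos: [0.5227, -0.0008, 0.1996]
eef_rot: [64.1, 89.9, 152.0]
contact_force: [0.2, -0.1, -0.6]
gripper_width: 0.0244
time_s: 2.1
tcp_pos: [0.5227, -0.0014, 0.16]
eef_rot: [68.4, 89.9, 156.3]
contact_force: [0.0, -0.5, -0.4]
gripper_width: 0.0248
t 2.1 p [522.7  -1.4 160. ] jaw 177.9 tilt -1.0 F [ 0.  -0.5 -0.4] w 24.8 j6 -23.3
522.7,-2.4,120,177.75 [40.  -0.2 -1. ] twist 0.2
```

View pics/s1.png

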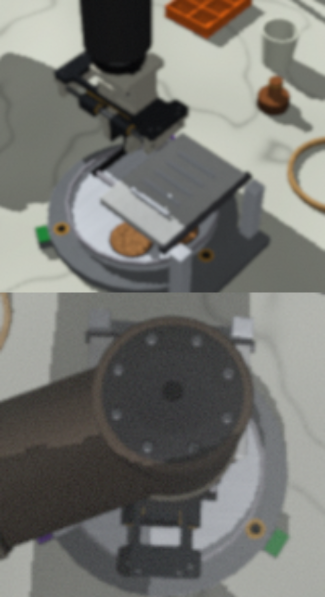

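Fingers straddle the bar as planned, with the gripper above it. Descending.

```bash
python3 -m jog '{"fingers":[0.28,0.28,0.28,0.28,0.28],"dp":[[8,0,-1],[16,0,-1],[24,0,-1],[24,0,-1],[24,0,-1]],"twist":[0,0,0,0,0]}'; python3 -m jog '{"fingers":[0.28,0.28,0.28,0.28,0.28],"dp":[[5,0,0],[10,0,0],[16,0,0],[16,0,0],[16,0,0]],"twist":[0,0,0,0,0]}';python3 -m jog '{"fingers":[0.05,0.05,0.05,0.05,0.05],"dp":[[0,0,0],[0,0,0],[0,0,0],[0,0,0],[0,0,0]],"twist":[0,0,0,0,0]}' 20; python3 d.py
```

```text
time_s: 2.7
tcp_pos: [0.5228, -0.002, 0.136]
eef_rot: [65.3, 89.9, 153.3]
contact_force: [0.4, 0.7, 1.3]
gripper_width: 0.0246
time_s: 3.2
tcp_pos: [0.5227, -0.0021, 0.1198]
eef_rot: [76.5, 89.8, 164.5]
contact_force: [0.3, -0.1, -0.2]
gripper_width: 0.0246
time_s: 3.7
tcp_pos: [0.5217, -0.0021, 0.1198]
eef_rot: [81.2, 89.8, 169.1]
contact_force: [-5.1, 2.4, 4.8]
gripper_width: 0.0113
t 3.7 p [521.7  -2.1 119.8] jaw 177.9 tilt -1.0 F [-5.1  2.4  4.8] w 11.3 j6 -23.2
```

```bash
python3 -m jog '{"fingers":[0.05,0.05,0.05,0.05,0.05],"dp":[[-18,-1,0],[-35,-4,0],[-52.5,-8,0],[-69,-15,0],[-85,-23,0]],"twist":[0,0,0,0,0]}' 20; python3 d.py 691.9,-8.8,122
```

```text
time_s: 4.2
tcp_pos: [0.5422, -0.003, 0.2037]
eef_rot: [86.2, 89.4, 174.1]
contact_force: [-5.9, 2.1, -4.4]
gripper_width: 0.011
t 4.2 p [542.2  -3.  203.7] jaw 177.9 tilt -1.0 F [-5.9  2.1 -4.4] w 11.0 j6 -22.2
691.9,-8.8,122 [  80.2 -150.6   -0.3] twist
```

```bash
python3 -m jog '{"fingers":[0.05,0.05,0.05,0.05,0.05],"dp":[[-15,-10,0],[-29,-21,0],[-41,-33,0],[-52.5,-47,0],[-62,-61,0]],"twist":[0,0,0,0,0]}' 20; python3 d.py 691.9,-8.8,292; python3 -m jog '{"fingers":[0.05,0.05,0.05,0.05,0.05],"dp":[[-8,-16,0],[-14.5,-32,0],[-19,-49,0],[-22,-66,0],[-23,-83,0]],"twist":[0,0,0,0,0]}' ; python3 d.py 705.9,-8.8,290
```

```text
time_s: 4.7
tcp_pos: [0.5996, -0.0058, 0.2672]
eef_rot: [91.5, 89.0, 179.4]
contact_force: [-20.3, 3.3, 20.1]
gripper_width: 0.0111
t 4.7 p [599.6  -5.8 267.2] jaw 177.9 tilt -1.0 F [-20.3   3.3  20.1] w 11.1 j6 -19.9
691.9,-8.8,292 [-26.5 -91.9   0.4] twist 
time_s: 5.2
tcp_pos: [0.6835, -0.0097, 0.2922]
eef_rot: [96.1, 89.1, -176.0]
contact_force: [-5.4, 0.2, 12.3]
gripper_width: 0.0114
t 5.2 p [683.5  -9.7 292.2] jaw 177.9 tilt -1.0 F [-5.4  0.2 12.3] w 11.4 j6 -17.4
705.9,-8.8,290 [  1.9 -22.4   1.7] twist
```

```bash
python3 -m jog '{"fingers":[0.05,0.05,0.05,0.05,0.05],"dp":[[0,-7,0],[0.5,-13,0],[1,-19,0],[1,-23,0],[1,-24,0]],"twist":[0,0,0,0,0]}' 20; python3 d.py 705.9,-8.8,290;  python3 -m jog '{"fingers":[0.05,0.05,0.05,0.05,0.05],"dp":[[0,-1,0],[0,-3,0],[0,-4,0],[0,-5,0],[0,-5,0]],"twist":[0,0,0,0,0]}' 20; python3 d.py
```

```text
time_s: 5.7
tcp_pos: [0.7051, -0.0109, 0.2916]
eef_rot: [97.1, 88.9, -175.0]
contact_force: [-15.5, 2.9, 11.2]
gripper_width: 0.0112
t 5.7 p [705.1 -10.9 291.6] jaw 177.9 tilt -1.0 F [-15.5   2.9  11.2] w 11.2 j6 -16.8
705.9,-8.8,290 [ 1.6 -0.8  2.1] twist 
time_s: 6.2
tcp_pos: [0.7052, -0.0109, 0.2916]
eef_rot: [95.9, 88.3, -176.1]
contact_force: [-22.4, 4.8, 11.7]
gripper_width: 0.0115
t 6.2 p [705.2 -10.9 291.6] jaw 177.9 tilt -1.0 F [-22.4   4.8  11.7] w 11.5 j6 -16.7
```

```bash
python3 -m jog '{"fingers":[0.28,0.28,0.28,0.28,0.28],"dp":[[0,0,0],[0,0,0],[0,0,0],[-15,0,0],[-30,0,0]],"twist":[0,0,0,0,0]}' 20; python3 -m jog '{"fingers":[0.28,0.6,0.6,0.6,0.6],"dp":[[-20,0,0],[-25,30,10],[-20,75,40],[0,120,75],[20,160,100]],"twist":[0,0,0,0,0]}'; python3 d.py 503,112.7,130,177.9; python3 -c "
from h import *
c=cap('top');cap('scene')
b=c['frame'][130:330,170:450]
d=load('scene')['frame'][120:330,210:430]
b=cv2.resize(b,(480,343));d=cv2.resize(d,(320,305));d=np.pad(d,((0,38),(0,0),(0,0)))
cv2.imwrite('pics/s2.png',cv2.cvtColor(np.hstack([b,d]),cv2.COLOR_RGB2BGR))"
```

```text
time_s: 6.7
tcp_pos: [0.7064, -0.0109, 0.3211]
eef_rot: [96.7, 88.3, -175.4]
contact_force: [-1.1, -0.3, 0.1]
gripper_width: 0.0242
time_s: 7.2
tcp_pos: [0.5611, 0.0872, 0.311]
eef_rot: [95.3, 88.4, -176.8]
contact_force: [-0.4, 1.2, -0.1]
gripper_width: 0.0499
t 7.2 p [561.1  87.2 311. ] jaw 177.9 tilt -1.0 F [-0.4  1.2 -0.1] w 49.9 j6 -30.1
503,112.7,130,177.9 [182.5  54.   23.8] twist -0.0
```

View pics/s2.png

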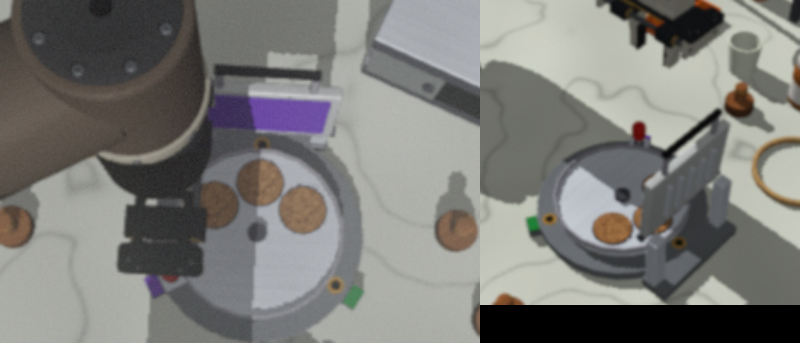

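Cover stands open at its stop and the wheel is at violet with pad1 under the lamp. Now to the knob.

```bash
sed -i "s/'tilt',np.round(M\[2,0\],3)/'ax',M[:2,0].round(3)/" d.py; python3 -m jog '{"fingers":[0.6,0.6,0.6,0.6,0.6],"dp":[[35,11,5],[70,22,10],[105,33,15],[140,44,20],[182,54,24]],"twist":[0,0,0,0,0]}' ; python3 d.py 503,112.7,67,177.9
```

```text
time_s: 7.8
tcp_pos: [0.4985, 0.114, 0.1285]
eef_rot: [93.3, 88.3, -178.6]
contact_force: [0.9, 0.7, -0.3]
gripper_width: 0.053
t 7.8 p [498.5 114.  128.5] jaw 178.1 ax [-0.03  -0.001] F [ 0.9  0.7 -0.3] w 53.0 j6 -35.3
503,112.7,67,177.9 [61.4 -6.3 -1. ] twist 0.2
```

```bash
python3 -m jog '{"fingers":[0.6,0.6,0.6,0.6,0.6],"dp":[[15,-6,-1],[30,-6,-1],[45,-6,-1],[61,-6,-1],[61,-6,-1]],"twist":[0,0,0,0,0]}' ; python3 d.py 503,112.7,67,177.9;  python3 -m jog '{"fingers":[0.2,0.2,0.2,0.2,0.2],"dp":[[0,0,0],[0,0,0],[0,0,0],[0,0,0],[0,0,0]],"twist":[0,0,0,0,0]}' 30; python3 d.py
```

```text
time_s: 8.3
tcp_pos: [0.502, 0.1122, 0.0655]
eef_rot: [95.9, 88.1, -176.0]
contact_force: [-0.5, -0.0, 0.7]
gripper_width: 0.0527
t 8.3 p [502.  112.2  65.5] jaw 178.1 ax [-0.033 -0.002] F [-0.5 -0.   0.7] w 52.7 j6 -34.7
503,112.7,67,177.9 [-1.6 -0.9  0.6] twist 0.2
time_s: 8.8
tcp_pos: [0.5025, 0.1123, 0.0661]
eef_rot: [95.2, 88.2, -176.7]
contact_force: [0.2, -0.6, 3.0]
gripper_width: 0.0253
t 8.8 p [502.5 112.3  66.1] jaw 178.1 ax [-0.031 -0.002] F [ 0.2 -0.6  3. ] w 25.3 j6 -34.7
```

```bash
python3 -m jog '{"fingers":[0.2,0.2,0.2,0.2,0.2],"dp":[[-4,0,0],[-8,0,0],[-12,0,0],[-15.5,0,0],[-15.5,0,0]],"twist":[0,0,0,0,0]}' 30; cat > arc.py <<'E'
import sys; from h import *
# shifts along the knob's arc to wheel angles (deg) given, lift constant; 
C=np.array([564.6,-4.1]); p,M,s=tool(); q=p[:2]*1e3-C; print('ang now',np.degrees(np.arctan2(q[1],q[0]))+2.25,'rad',np.hypot(*q),'z',p[2]*1e3,'F',np.round(s['contact_force'],1),'w',s['gripper_width'])
for a in map(float,sys.argv[2:]):
    t=np.radians(a-2.25); d=np.array([*(C+132*np.array([np.cos(t),np.sin(t)])),float(sys.argv[1])])-p*1e3
    print(a,(M.T@d).round(1).tolist())
E
python3 arc.py 81 128 136 144 152 160
```

```text
time_s: 9.3
tcp_pos: [0.5029, 0.1124, 0.0819]
eef_rot: [94.6, 88.2, -177.3]
contact_force: [-0.9, 0.6, -6.0]
gripper_width: 0.0254
ang now 120.16722336247504 rad 131.8493311609848 z 81.87224929066377 F [-0.9  0.6 -6. ] w 0.025426158016628026
128.0 [1.4, 15.0, -9.9]
136.0 [1.8, 28.8, -22.1]
144.0 [2.2, 40.7, -36.2]
152.0 [2.6, 50.5, -51.7]
160.0 [2.9, 58.1, -68.5]
```

```bash
python3 -m jog '{"fingers":[0.2,0.2,0.2,0.2,0.2],"dp":[[0.5,15,-10],[1,29,-22],[1.2,40.5,-36],[1.6,50.5,-52],[2,58,-68.5]],"twist":[0,0,0,0,0]}' 25;python3 arc.py 82 168 176 184 192 200
```

```text
time_s: 9.8
tcp_pos: [0.4427, 0.0453, 0.0823]
eef_rot: [93.2, 88.3, -178.7]
contact_force: [5.8, 2.0, -6.0]
gripper_width: 0.0253
ang now 160.1935808354642 rad 131.53895226415946 z 82.27449969488427 F [ 5.8  2.  -6. ] w 0.02525787322136651
168.0 [0.5, 5.5, -17.1]
176.0 [0.6, 8.1, -35.3]
184.0 [0.6, 8.3, -53.7]
192.0 [0.6, 5.8, -72.0]
200.0 [0.4, 0.9, -89.7]
```

```bash
python3 -m jog '{"fingers":[0.2,0.2,0.2,0.2,0.2],"dp":[[0.5,5.5,-17],[0.5,8,-35.3],[0.5,8.3,-54],[0.5,6,-72],[0.5,1,-90]],"twist":[0,0,0,0,0]}' 25;python3 arc.py 82 208 216 224 232 237 240
```

```text
time_s: 10.3
tcp_pos: [0.4351, -0.0468, 0.0811]
eef_rot: [94.0, 88.0, -177.9]
contact_force: [-3.4, 3.2, -5.7]
gripper_width: 0.0239
ang now -159.48233566335435 rad 136.36173376095965 z 81.11316423613683 F [-3.4  3.2 -5.7] w 0.0239408908981925
208.0 [-1.2, -11.1, -14.2]
216.0 [-1.5, -20.7, -29.9]
224.0 [-1.9, -32.5, -44.1]
232.0 [-2.4, -46.1, -56.5]
237.0 [-2.7, -55.4, -63.2]
240.0 [-2.9, -61.3, -66.8]
```

```bash
python3 -c "
from h import *
c=cap('top');cap('scene')
for n in('top','scene'): 
  c=load(n); print(n,[(b,ray(c,*b[0],.085)[:2].round(4)) for b in blobs(c['frame'],(0,150,50),(6,255,255),5,(230,190,400,340))])
b=load('top')['frame'][180:340,230:410]
d=load('scene')['frame'][180:320,210:370]
b=cv2.resize(b,(450,400));d=cv2.resize(d,(350,306));d=np.pad(d,((0,94),(0,0),(0,0)))
cv2.imwrite('pics/s3.png',cv2.cvtColor(np.hstack([b,d]),cv2.COLOR_RGB2BGR))"
```

```text
top []
scene []
```

View pics/s3.png

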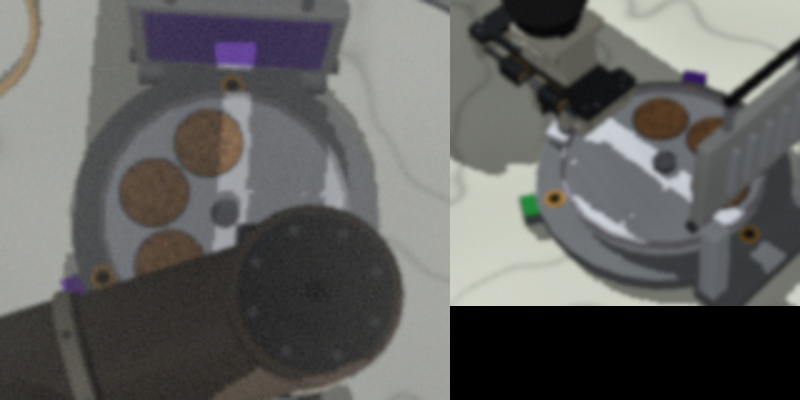

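```bash
python3 -c "
from h import *
c=load('top'); C=np.array([.5646,-.0041])
def ang(u,v,z):
  q=ray(c,u,v,z)[:2]-C; return np.degrees(np.arctan2(q[1],q[0]))+2.25,np.hypot(*q)
print([ang(*x) for x in((313.2,237.2,.038),(291.2,256.4,.038))], ray(c,320,264.5,.04))
p,M,s=tool(); print(p,M.round(3)); print(s['joints'])
"; python3 arc.py 82 200
```

```text
[(np.float64(15.426313404248665), np.float64(0.07104346895318438)), (np.float64(75.1652907588032), np.float64(0.07181132390807947))] [ 0.56645514 -0.00507301  0.04      ]
[ 0.43526534 -0.04764525  0.08086799] [[-0.036 -0.999  0.036]
 [-0.002  0.036  0.999]
 [-0.999  0.036 -0.003]]
[ 19.20728923   9.90897149 -38.72139597  -0.82998455 -43.35344993
 -20.66196387]
ang now -159.142307499207 rad 136.46846910632735 z 80.86798535776347 F [-4.3  0.2 -6.3] w 0.023977060171458345
200.0 [-1.3, -3.5, 3.4]
```

Pads seen at carousel angles 15° and 75°, so the wheel is at about 75° and the knob lags the fingers by about 13 mm: it slipped along the pads. I'll set the nose down on the plate and re-grip tangentially.

```bash
python3 -m jog '{"fingers":[0.2,0.2,0.2,0.6,0.6],"dp":[[3,0,0],[5,0,0],[5,0,0],[5,0,0],[5,0,0]],"twist":[0,0,0,0,0]}' 25;python3 -m jog '{"fingers":[0.6,0.6,0.6,0.6,0.6],"dp":[[-20,0,0],[-40,0,0],[-55,0,5],[-55,0,10],[-55,0,14]],"twist":[0,0,8,16,24]}'; python3 d.py 436.1,-34.1,130,125
```

```text
time_s: 10.9
tcp_pos: [0.4352, -0.0474, 0.0761]
eef_rot: [95.2, 88.0, -176.8]
contact_force: [-1.0, 0.1, -0.0]
gripper_width: 0.0347
time_s: 11.4
tcp_pos: [0.438, -0.0327, 0.1317]
eef_rot: [118.6, 88.0, -177.7]
contact_force: [-0.1, 0.5, 0.3]
gripper_width: 0.0526
t 11.4 p [438.  -32.7 131.7] jaw 153.6 ax [-0.034 -0.001] F [-0.1  0.5  0.3] w 52.6 j6 -46.9
436.1,-34.1,130,125 [ 1.8  1.  -2.1] twist 28.6
```

```bash
python3 -m jog '{"fingers":[0.6,0.6,0.6,0.6,0.6],"dp":[[0,1,-2],[0,1,-2],[0,1,-2],[0,1,-2],[0,1,-2]],"twist":[8,16,24,29,29]}'; python3 d.py 436.1,-34.1,76,125; python3 -c "
from h import *
for n in('top','scene'): 
  c=cap(n); print(n,[(b,ray(c,*b[0],.08)[:2].round(4)) for b in blobs(c['frame'],(0,150,50),(6,255,255),5,(230,190,400,340))])"
```

```text
time_s: 11.9
tcp_pos: [0.4362, -0.0337, 0.1318]
eef_rot: [147.6, 88.0, -177.8]
contact_force: [0.1, 0.4, -0.8]
gripper_width: 0.0529
t 11.9 p [436.2 -33.7 131.8] jaw 124.6 ax [-0.034 -0.001] F [ 0.1  0.4 -0.8] w 52.9 j6 -75.9
436.1,-34.1,76,125 [55.7 -1.3  1.3] twist -0.4
top []
scene [(([261.8, 229.8], [258, 227, 8, 6, 32]), array([ 0.4462, -0.0437]))]
```

```bash
python3 -c "
from h import *
c=load('scene')
C=np.array([.5646,-.0041])
for a in (192,195.4,198,201):
  t=np.radians(a-2.25);print(a,[proj(c,[*(C+.132*np.array([np.cos(t),np.sin(t)])),z]).round(1).tolist() for z in(.069,.079,.094)])
f=c['frame'][180:280,210:310];cv2.imwrite('pics/s4.png',cv2.cvtColor(cv2.resize(f,(600,600),interpolation=cv2.INTER_CUBIC),cv2.COLOR_RGB2BGR))"
```

```text
192 [[263.6, 226.8], [263.3, 224.1], [262.8, 220.1]]
195.4 [[261.9, 228.7], [261.6, 226.1], [261.1, 222.1]]
198 [[260.8, 230.3], [260.5, 227.6], [260.0, 223.6]]
201 [[259.5, 232.1], [259.2, 229.5], [258.7, 225.4]]
```

View pics/s4.png

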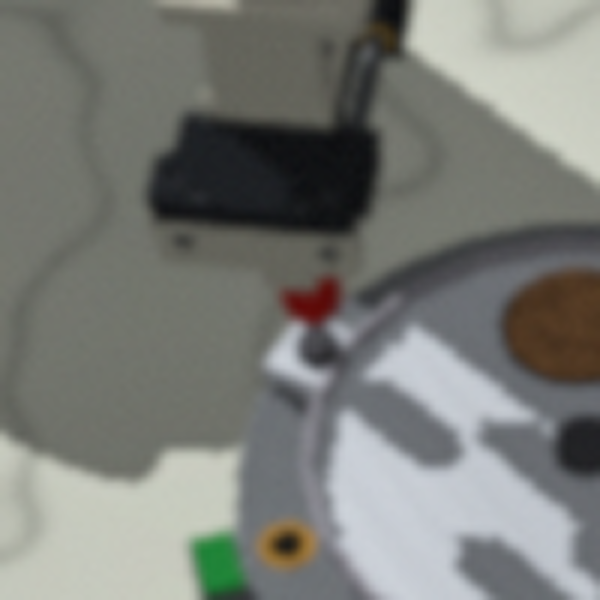

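Knob's lower part is visible at column 261.8, which matches 195.4°. The fingers straddle it, so I descend, grip and draw.

```bash
python3 -m jog '{"fingers":[0.6,0.6,0.6,0.6,0.6],"dp":[[15,-1,1],[30,-1,1],[45,-1,1],[56,-1,1],[56,-1,1]],"twist":[0,0,0,0,0]}'; python3 -m jog '{"fingers":[0.2,0.2,0.2,0.2,0.2],"dp":[[0,0,0],[0,0,0],[0,0,0],[0,0,0],[0,0,0]],"twist":[0,0,0,0,0]}' 40;  python3 -m jog '{"fingers":[0.2,0.2,0.2,0.2,0.2],"dp":[[-2,0,0],[-4,0,0],[-6,0,0],[-6,0,0],[-6,0,0]],"twist":[0,0,0,0,0]}' 40; python3 arc.py 82 200 205 210 215 220
```

```text
time_s: 12.5
tcp_pos: [0.4347, -0.0344, 0.0746]
eef_rot: [148.4, 87.9, -176.7]
contact_force: [0.0, 0.6, 0.3]
gripper_width: 0.0528
time_s: 13.0
tcp_pos: [0.4354, -0.0341, 0.0751]
eef_rot: [147.9, 88.0, -177.2]
contact_force: [1.9, 0.1, 0.5]
gripper_width: 0.0252
time_s: 13.5
tcp_pos: [0.4354, -0.0341, 0.0809]
eef_rot: [147.7, 88.0, -177.3]
contact_force: [0.4, 1.1, -6.4]
gripper_width: 0.0252
ang now -164.67621170378516 rad 132.65249379429238 z 80.91648100221495 F [ 0.4  1.1 -6.4] w 0.02517021072388325
200.0 [-1.2, -10.4, -3.0]
205.0 [-1.3, -21.5, -6.0]
210.0 [-1.5, -32.9, -7.9]
215.0 [-1.7, -44.3, -8.8]
220.0 [-1.9, -55.8, -8.8]
```

```bash
python3 -m jog '{"fingers":[0.2,0.2,0.2,0.2,0.2],"dp":[[0,-10,-3],[0,-21.5,-6],[-0.3,-33,-8],[-0.3,-44,-9],[-0.5,-56,-9]],"twist":[0,0,0,0,0]}' 40; python3 arc.py 81 225 230 234 237 239
```

```text
time_s: 14.0
tcp_pos: [0.4554, -0.0863, 0.079]
eef_rot: [148.3, 87.4, -176.8]
contact_force: [-8.6, 1.9, -6.1]
gripper_width: 0.0249
ang now -140.78364243542242 rad 136.62795321571264 z 79.00449024104566 F [-8.6  1.9 -6.1] w 0.024886655052530526
225.0 [-2.5, -13.1, 5.7]
230.0 [-2.9, -24.4, 7.7]
234.0 [-3.2, -33.3, 10.1]
237.0 [-3.4, -39.8, 12.3]
239.0 [-3.6, -44.1, 13.9]
```

```bash
python3 -m jog '{"fingers":[0.2,0.2,0.2,0.2,0.2],"dp":[[-1,0,0],[-2,0,1],[-2,0,2],[-2,0,2],[-2,0,2]],"twist":[0,0,0,0,0]}' 40; python3 arc.py 81 225 230 234 237 239;python3 -c "
from h import *
c=cap('top');
f=c['frame'];print(blobs(f,(5,90,40),(20,255,255),60,(270,220,385,325)))
f=f[200:340,240:400];cv2.imwrite('pics/s5.png',cv2.cvtColor(cv2.resize(f,(640,560),interpolation=cv2.INTER_CUBIC),cv2.COLOR_RGB2BGR))"
```

```text
time_s: 14.5
tcp_pos: [0.4549, -0.0856, 0.0804]
eef_rot: [149.1, 87.2, -176.0]
contact_force: [-4.6, -3.2, -6.1]
gripper_width: 0.0249
ang now -141.1539295812247 rad 136.6551973325496 z 80.37124487722693 F [-4.6 -3.2 -6.1] w 0.024885609423768194
225.0 [-1.2, -14.0, 5.8]
230.0 [-1.6, -25.3, 7.9]
234.0 [-1.9, -34.2, 10.2]
237.0 [-2.2, -40.7, 12.4]
239.0 [-2.3, -45.0, 14.0]
[]
```

View pics/s5.png

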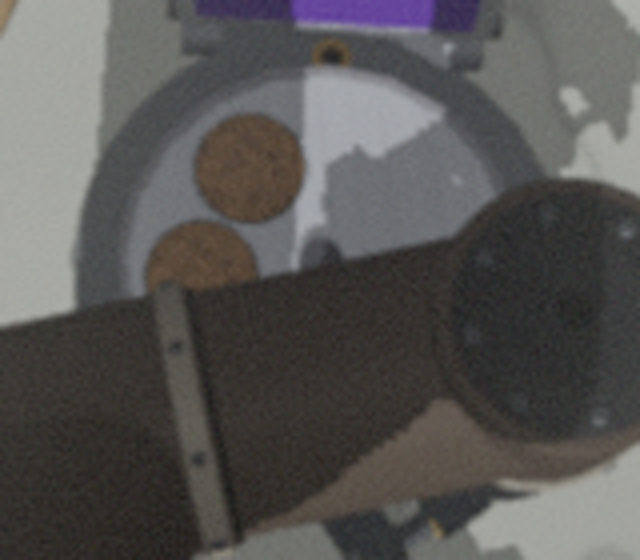

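```bash
python3 -c "
from h import *
c=load('top'); 
for C in (np.array([.5646,-.0041]),):
  q=ray(c,302.2,241.8,.038)[:2]-C; print(np.degrees(np.arctan2(q[1],q[0]))+2.25,np.hypot(*q))
p,M,s=tool();print(M.round(3))
"
```

```text
38.93141545795648 0.07156866514329799
[[-0.048 -0.572  0.819]
 [-0.003  0.82   0.572]
 [-0.999  0.025 -0.042]]
```

Wheel now at 98.9°. The knob rolls along the pads when the tool doesn't turn with it, which explains the slip, so from here I twist with the wheel.

```bash
sed -i 's/^C=/RR=132+float(__import__("os").environ.get("DR",0)); C=/; s/C+132\*/C+RR*/' arc.py; DR=4.6 python3 arc.py 81.5 223 227 231 235 238 240
```

```text
ang now -141.1555725794904 rad 136.68000227519232 z 80.37999101759209 F [-4.3 -4.1 -5.7] w 0.025164638475108955
223.0 [-1.4, -9.9, 0.7]
227.0 [-1.7, -19.3, 2.0]
231.0 [-2.0, -28.6, 3.9]
235.0 [-2.3, -37.8, 6.5]
238.0 [-2.6, -44.5, 8.9]
240.0 [-2.8, -49.0, 10.7]
```

```bash
python3 -m jog '{"fingers":[0.2,0.2,0.2,0.2,0.2],"dp":[[-1.4,-10,0.7],[-1.7,-19,2],[-2,-28.6,4],[-2.3,-38,6.5],[-2.6,-44.5,9]],"twist":[-4,-8,-12,-16,-19]}' 40; DR=4.6 python3 arc.py 81.5 239 239.5 240 240.5; python3 d.py
```

```text
time_s: 15.05
tcp_pos: [0.4879, -0.117, 0.0815]
eef_rot: [130.1, 87.2, -175.8]
contact_force: [-1.9, 0.3, -5.5]
gripper_width: 0.025
ang now -121.92798338225114 rad 136.51943032444086 z 81.46278773266577 F [-1.9  0.3 -5.5] w 0.024970835094040324
239.0 [-0.1, -2.2, 0.0]
239.5 [-0.2, -3.4, 0.1]
240.0 [-0.2, -4.6, 0.1]
240.5 [-0.3, -5.8, 0.2]
t 15.1 p [ 487.9 -117.    81.5] jaw 144.0 ax [-0.049 -0.004] F [-1.9  0.3 -5.5] w 25.0 j6 -44.5
```

```bash
python3 -m jog '{"fingers":[0.2,0.2,0.2,0.2,0.2],"dp":[[-0.2,-2.5,0],[-0.2,-4.5,0],[-0.2,-4.7,0],[-0.2,-4.7,0],[1,-4.7,0]],"twist":[-1,-2,-2,-2,-2]}' 40; DR=4.6 python3 arc.py 81.5 240; python3 -m jog '{"fingers":[0.2,0.2,0.2,0.2,0.2],"dp":[[2,0,0],[4,0,0],[6,0,0],[8,0,0],[9,0,0]],"twist":[0,0,0,0,0]}' 40; python3 d.py
```

```text
time_s: 15.55
tcp_pos: [0.4919, -0.1196, 0.0806]
eef_rot: [128.2, 87.3, -175.8]
contact_force: [0.3, -1.2, -6.2]
gripper_width: 0.0251
ang now -119.93031677978259 rad 136.4691664645119 z 80.5619743944933 F [ 0.3 -1.2 -6.2] w 0.025061960201313696
240.0 [-0.9, 0.2, -0.2]
time_s: 16.05
tcp_pos: [0.4917, -0.1196, 0.0714]
eef_rot: [128.1, 87.3, -175.8]
contact_force: [0.6, 0.8, -4.4]
gripper_width: 0.0252
t 16.1 p [ 491.7 -119.6   71.4] jaw 146.0 ax [-0.047 -0.003] F [ 0.6  0.8 -4.4] w 25.2 j6 -42.2
```

Below the 75 mm plate-rest height and still spring-pulled, so the nose is in the green hole. Lower fully and release.

```bash
python3 -m jog '{"fingers":[0.2,0.2,0.6,0.6,0.6],"dp":[[3,0,0],[5,0,0],[5,0,0],[5,0,0],[5,0,0]],"twist":[0,0,0,0,0]}' 40; python3 -m jog '{"fingers":[0.6,0.6,0.6,0.6,0.6],"dp":[[-20,0,0],[-50,0,0],[-80,0,0],[-110,-15,-15],[-130,-40,-40]],"twist":[0,0,0,0,0]}';  python3 -m jog '{"fingers":[0.6,0.6,0.6,0.6,0.6],"dp":[[0,40,-40],[0,80,-80],[0,110,-110],[0,110,-110],[0,110,-110]],"twist":[0,0,0,0,0]}'; python3 d.py; python3 -c "
from h import *
C=np.array([.5646,-.0041])
for n in('top','scene'):
  c=cap(n); f=c['frame']
  print(n,'red',[(b,ray(c,*b[0],.069 if n=='scene' else .08)[:2].round(4)) for b in blobs(f,(0,130,50),(6,255,255),5,(230,190,400,340))])
  print([(b[0],b[1][4],ray(c,*b[0],.02)[:2].round(4)) for b in blobs(f,(5,90,40),(20,255,255),60,(150,160,480,370))])
b=load('top')['frame'][180:340,140:480]
d=load('scene')['frame'][160:360,140:480]
cv2.imwrite('pics/s6.png',cv2.cvtColor(cv2.resize(np.vstack([b,d]),None,fx=1.65,fy=1.65,interpolation=cv2.INTER_CUBIC),cv2.COLOR_RGB2BGR))"
```

```text
time_s: 16.55
tcp_pos: [0.4916, -0.1196, 0.0667]
eef_rot: [128.3, 87.3, -175.7]
contact_force: [-0.2, 0.5, 0.3]
gripper_width: 0.0433
time_s: 17.05
tcp_pos: [0.5095, -0.1744, 0.1994]
eef_rot: [128.8, 87.5, -174.9]
contact_force: [0.8, 0.4, 0.7]
gripper_width: 0.0526
time_s: 17.55
tcp_pos: [0.3561, -0.2049, 0.2071]
eef_rot: [129.3, 87.6, -174.5]
contact_force: [0.8, 0.4, 0.8]
gripper_width: 0.0522
t 17.6 p [ 356.1 -204.9  207.1] jaw 146.1 ax [-0.041 -0.004] F [0.8 0.4 0.8] w 52.2 j6 -32.2
top red [(([368.3, 293.3], [364, 289, 10, 10, 71]), array([ 0.4949, -0.1156]))]
[([175.1, 263.0], 278, array([0.5691, 0.3474])), ([436.4, 265.1], 319, array([ 0.5715, -0.2913])), ([319.2, 295.6], 460, array([ 0.4937, -0.0041]))]
scene red [(([255.4, 258.1], [251, 252, 10, 14, 102]), array([ 0.4924, -0.1149]))]
[([436.2, 174.5], 218, array([0.646 , 0.4932])), ([388.1, 188.5], 292, array([0.571 , 0.3488])), ([428.1, 238.5], 516, array([0.7652, 0.2572])), ([313.5, 234.4], 331, array([0.5216, 0.0703])), ([287.2, 240.5], 352, array([0.4824, 0.0085])), ([175.3, 318.1], 455, array([ 0.4457, -0.3396])), ([228.4, 335.3], 481, array([ 0.5745, -0.2914]))]
```

View pics/s6.png

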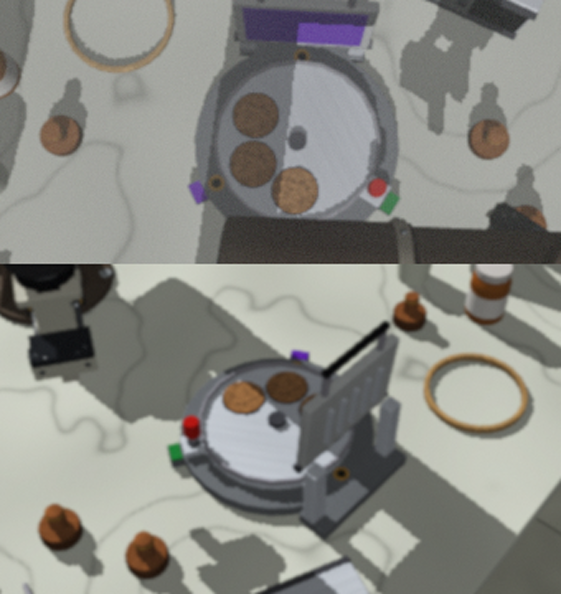

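Pin is home at green, pads are at 60/120/180° on the left, and no block has moved. Locating blocks and pads precisely.

```bash
python3 - <<'E'
from h import *
t,s=load('top'),load('scene')
def tri(a,b):
    A=[];
    f=lambda c,p:(np.array(c['pose'])[:3,3],(lambda d:d/np.linalg.norm(d))(ray(c,*p,0)-np.array(c['pose'])[:3,3]))
    (o1,d1),(o2,d2)=f(t,a),f(s,b)
    k=np.linalg.lstsq(np.c_[d1,-d2],o2-o1,rcond=None)[0]; q1,q2=o1+k[0]*d1,o2+k[1]*d2
    return ((q1+q2)/2*1e3).round(1),((q1-q2)*1e3).round(1)
print('L',tri((175.3,263),(388,188.4)),'R1',tri((436.5,265),(228.35,335.25)),'R2',tri((458.7,318.1),(175.25,318.05)))
for p in((295.2,249.1),(293.3,278.8),(318.9,295.4)): print(ray(t,*p,.038)[:2].round(4))
E
python3 d.py 573,-291.5,200,100
```

```text
L (array([569.9, 347.9,  19.9]), array([-1.5, -1.6, -0.7])) R1 (array([ 572.6, -291.4,   18. ]), array([-1.1, -1.3,  0.2])) R2 (array([ 443.9, -339.7,   18.4]), array([-1. , -1.2,  0.3]))
[0.6037 0.0553]
[0.5315 0.0583]
[ 0.4926 -0.0032]
t 17.6 p [ 357.9 -204.7  206.8] jaw 146.2 ax [-0.042 -0.004] F [ 1.6 -0.4  0.5] w 52.3 j6 -32.2
573,-291.5,200,100 [  -1.9 -227.1   47.5] twist 46.2
```

```bash
python3 -m jog '{"fingers":[0.8,0.8,0.8,0.8,0.8],"dp":[[0,-45,9],[0,-90,19],[0,-135,28],[0,-180,38],[0,-227,47]],"twist":[8,16,24,32,40]}'; python3 d.py 573,-291.5,120,100
```

```text
time_s: 18.15
tcp_pos: [0.5754, -0.2922, 0.1967]
eef_rot: [169.4, 87.5, -174.6]
contact_force: [0.8, 0.6, -0.2]
gripper_width: 0.0699
t 18.1 p [ 575.4 -292.2  196.7] jaw 105.9 ax [-0.043 -0.004] F [ 0.8  0.6 -0.2] w 69.9 j6 -65.1
573,-291.5,120,100 [76.7  0.8  1.1] twist 5.9
```

```bash
python3 -m jog '{"fingers":[0.8,0.8,0.8,0.8,0.8],"dp":[[25,1,1],[50,1,1],[77,1,1],[77,1,1],[77,1,1]],"twist":[3,6,6,6,6]}'; python3 d.py 573,-291.5,46,100; python3 -c "
from h import *
for n in('top','scene'):
  c=cap(n); f=c['frame']
  print(n,[(b[0],b[1][4],ray(c,*b[0],.02)[:2].round(4)) for b in blobs(f,(5,90,40),(20,255,255),60,(150,160,480,370))])"
```

```text
time_s: 18.65
tcp_pos: [0.5735, -0.2913, 0.1191]
eef_rot: [175.5, 87.4, -174.5]
contact_force: [-0.1, -0.3, 0.7]
gripper_width: 0.07
t 18.6 p [ 573.5 -291.3  119.1] jaw 100.0 ax [-0.045 -0.004] F [-0.1 -0.3  0.7] w 70.0 j6 -71.3
573,-291.5,46,100 [73.  -0.4  2.8] twist -0.0
top [([175.2, 263.1], 259, array([0.5688, 0.3472])), ([319.6, 295.5], 471, array([ 0.4939, -0.0051])), ([458.1, 317.7], 355, array([ 0.4443, -0.3385]))]
scene [([436.2, 174.5], 217, array([0.646 , 0.4932])), ([388.0, 189.3], 314, array([0.5727, 0.3458])), ([427.8, 238.4], 492, array([0.7644, 0.257 ])), ([313.5, 234.4], 331, array([0.5216, 0.0703])), ([287.2, 240.5], 351, array([0.4824, 0.0085])), ([172.0, 321.3], 291, array([ 0.4467, -0.3503])), ([228.7, 336.2], 520, array([ 0.5767, -0.2926]))]
```

```bash
python3 -m jog '{"fingers":[0.8,0.8,0.8,0.8,0.8],"dp":[[20,0,1],[40,0,2],[60,0,3],[73,0,3],[73,0,3]],"twist":[0,0,0,0,0]}'; python3 -m jog '{"fingers":[0.2,0.2,0.2,0.2,0.2],"dp":[[0,0,0],[0,0,0],[0,0,0],[0,0,0],[0,0,0]],"twist":[0,0,0,0,0]}' 25; python3 -m jog '{"fingers":[0.2,0.2,0.2,0.2,0.2],"dp":[[-20,0,0],[-60,0,0],[-100,0,0],[-145,0,0],[-155,0,0]],"twist":[0,0,0,0,0]}'; python3 d.py 603.3,56,200,100
```

```text
time_s: 19.25
tcp_pos: [0.5737, -0.2912, 0.0473]
eef_rot: [176.1, 87.5, -173.9]
contact_force: [-0.5, 0.9, -0.1]
gripper_width: 0.0702
time_s: 19.75
tcp_pos: [0.5739, -0.2912, 0.0477]
eef_rot: [176.3, 87.6, -173.7]
contact_force: [0.2, -0.2, -0.5]
gripper_width: 0.0357
time_s: 20.25
tcp_pos: [0.5828, -0.2915, 0.2087]
eef_rot: [-177.4, 88.0, -167.4]
contact_force: [0.7, 0.8, -0.4]
gripper_width: 0.0246
t 20.2 p [ 582.8 -291.5  208.7] jaw 100.0 ax [-0.034 -0.008] F [ 0.7  0.8 -0.4] w 24.6 j6 -71.3
603.3,56,200,100 [  5.4 338.6  80.9] twist 0.0
```

The fingers hadn't fully closed when the lift began, so I check the hold.

```bash
python3 -c "
from h import *
c=cap('scene'); f=c['frame']; print(proj(c,[.5828,-.2915,.2087]))
print([(b[0],b[1],ray(c,*b[0],.02)[:2].round(4)) for b in blobs(f,(5,90,40),(20,255,255),60,(120,160,380,370))])
cv2.imwrite('pics/s7.png',cv2.cvtColor(cv2.resize(f[180:380,120:320],(500,500),interpolation=cv2.INTER_CUBIC),cv2.COLOR_RGB2BGR))"
```

```text
[218.82970995 288.66085596]
[([313.5, 234.4], [302, 226, 24, 18, 331], array([0.5216, 0.0703])), ([287.2, 240.5], [276, 232, 24, 18, 351], array([0.4824, 0.0085])), ([224.1, 306.4], [210, 290, 28, 31, 532], array([ 0.5088, -0.2435])), ([175.6, 319.0], [164, 306, 25, 27, 499], array([ 0.4482, -0.3408]))]
```

View pics/s7.png

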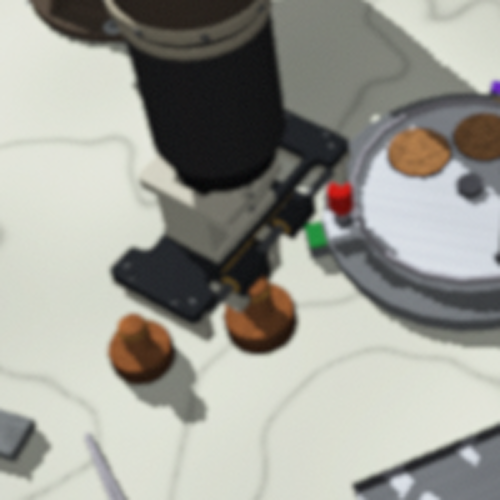

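Block held, though gripped near the handle top. Estimating its underside height.

```bash
python3 -c "
from h import *
c=load('scene')
for z in(.14,.15,.16,.17,.18): print(z, ray(c,224.1,306.4,z)[:2].round(4), 'base ring bottom pix for underside z', [ (max(proj(c,[.5828+.03*np.cos(a),-.2915+.03*np.sin(a),z])[1] for a in np.linspace(0,6.28,60))).round(1)])"; python3 d.py 603.3,56,200,100
```

```text
0.14 [ 0.5808 -0.2882] base ring bottom pix for underside z [np.float64(320.1)]
0.15 [ 0.5868 -0.2919] base ring bottom pix for underside z [np.float64(317.5)]
0.16 [ 0.5928 -0.2957] base ring bottom pix for underside z [np.float64(314.8)]
0.17 [ 0.5988 -0.2994] base ring bottom pix for underside z [np.float64(312.1)]
0.18 [ 0.6048 -0.3031] base ring bottom pix for underside z [np.float64(309.3)]
t 20.3 p [ 582.5 -291.2  208. ] jaw 100.0 ax [-0.035 -0.007] F [1.2 0.4 0.4] w 24.3 j6 -71.3
603.3,56,200,100 [  4.8 338.3  81.1] twist 0.0
```

```bash
python3 -m jog '{"fingers":[0.2,0.2,0.2,0.2,0.2],"dp":[[30,0,0],[60,0,0],[90,0,0],[115,0,0],[128,0,0]],"twist":[0,0,0,0,0]}' 25;  python3 d.py; python3 -m jog '{"fingers":[0.2,0.2,0.2,0.2,0.2],"dp":[[2,0,0],[4,0,0],[6,0,0],[8,0,0],[8,0,0]],"twist":[0,0,0,0,0]}'; python3 d.py
```

```text
time_s: 20.8
tcp_pos: [0.5758, -0.2915, 0.0763]
eef_rot: [177.7, 87.7, -172.3]
contact_force: [-1.0, 0.5, -1.6]
gripper_width: 0.0242
t 20.8 p [ 575.8 -291.5   76.3] jaw 100.0 ax [-0.04  -0.005] F [-1.   0.5 -1.6] w 24.2 j6 -71.4
time_s: 21.3
tcp_pos: [0.5764, -0.2924, 0.0727]
eef_rot: [-178.4, 87.8, -168.4]
contact_force: [-7.4, 1.8, 21.8]
gripper_width: 0.0241
t 21.3 p [ 576.4 -292.4   72.7] jaw 100.0 ax [-0.037 -0.008] F [-7.4  1.8 21.8] w 24.1 j6 -71.4
```

Contact at TCP z≈73. Release, go down to 46 and re-grip with a full close before lifting.

```bash
python3 -m jog '{"fingers":[0.6,0.6,0.6,0.6,0.6],"dp":[[-1,0,0],[-1,0,0],[-1,0,0],[-1,0,0],[-1,0,0]],"twist":[0,0,0,0,0]}' 25;  python3 -m jog '{"fingers":[0.6,0.6,0.6,0.6,0.6],"dp":[[10,0,1],[20,0,1],[27,0,1],[27,0,1],[27,0,1]],"twist":[0,0,0,0,0]}'; python3 d.py;python3 -m jog '{"fingers":[0.2,0.2,0.2,0.2,0.2],"dp":[[0,0,0],[0,0,0],[0,0,0],[0,0,0],[0,0,0]],"twist":[0,0,0,0,0]}' 25; python3 d.py; python3 -c "
from h import *
for n in ('scene','top'):
 c=cap(n); f=c['frame']
 print([(b[0],b[1],ray(c,*b[0],.018)[:2].round(4)) for b in blobs(f,(5,90,40),(20,255,255),60,(160,240,480,370))])"
```

```text
time_s: 21.8
tcp_pos: [0.5762, -0.2923, 0.0732]
eef_rot: [-178.9, 87.8, -168.9]
contact_force: [0.3, -0.8, -0.1]
gripper_width: 0.052
time_s: 22.3
tcp_pos: [0.576, -0.2924, 0.0457]
eef_rot: [-179.2, 87.7, -169.2]
contact_force: [-0.2, 0.2, -0.7]
gripper_width: 0.0525
t 22.3 p [ 576.  -292.4   45.7] jaw 100.1 ax [-0.039 -0.007] F [-0.2  0.2 -0.7] w 52.5 j6 -71.5
time_s: 22.8
tcp_pos: [0.5762, -0.2925, 0.046]
eef_rot: [-178.9, 87.8, -168.8]
contact_force: [-0.1, -0.6, 1.6]
gripper_width: 0.0255
t 22.8 p [ 576.2 -292.5   46. ] jaw 100.1 ax [-0.038 -0.008] F [-0.1 -0.6  1.6] w 25.5 j6 -71.5
[([287.3, 243.9], [276, 240, 24, 10, 200], array([0.4895, 0.0011])), ([428.9, 253.4], [398, 240, 62, 22, 245], array([0.794 , 0.2157])), ([175.5, 319.0], [164, 306, 25, 27, 498], array([ 0.4467, -0.3404])), ([232.9, 341.5], [219, 329, 24, 23, 272], array([ 0.593 , -0.2953]))]
[([175.1, 263.0], [165, 253, 22, 20, 257], array([0.5694, 0.348 ])), ([319.8, 295.4], [308, 283, 24, 26, 467], array([ 0.4943, -0.0056])), ([458.4, 317.7], [448, 306, 23, 22, 344], array([ 0.4443, -0.3398]))]
```

```bash
python3 -c "
from h import *
c=load('scene')
print((ray(c,231,352,0)-ray(c,229.5,349,0))*1e3,(ray(c,232,351.5,0)-ray(c,229.5,349,0))*1e3)
f=c['frame'];cv2.imwrite('pics/s8.png',cv2.cvtColor(cv2.resize(f[280:380,180:280],(500,500),interpolation=cv2.INTER_CUBIC),cv2.COLOR_RGB2BGR))"
```

```text
[ 8.20806986 -3.10143435  0.        ] [ 9.01817883 -0.75563148  0.        ]
```

View pics/s8.png

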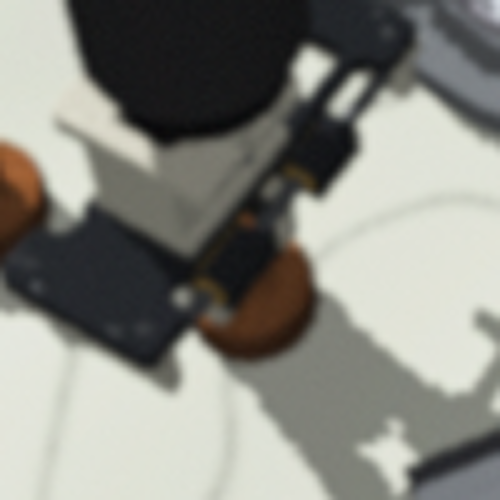

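Base centre is at column 231, so the block axis sits about 4–5 mm in +x of the TCP; I'll compensate when placing.

```bash
python3 -m jog '{"fingers":[0.2,0.2,0.2,0.2,0.2],"dp":[[-20,0,0],[-60,0,0],[-100,0,0],[-130,0,0],[-140,0,0]],"twist":[0,0,0,0,0]}' 25; python3 d.py 598.8,56,186,100
```

```text
time_s: 23.4
tcp_pos: [0.583, -0.2918, 0.1898]
eef_rot: [-174.8, 88.0, -164.7]
contact_force: [-0.1, 0.1, -0.5]
gripper_width: 0.0255
t 23.4 p [ 583.  -291.8  189.8] jaw 100.1 ax [-0.033 -0.009] F [-0.1  0.1 -0.5] w 25.5 j6 -71.3
598.8,56,186,100 [1.000e-01 3.397e+02 7.640e+01] twist 0.1
```

```bash
python3 -m jog '{"fingers":[0.2,0.2,0.2,0.2,0.2],"dp":[[0,30,7],[0,70,16],[0,110,25],[0,150,34],[0,185,42]],"twist":[0,0,0,0,0]}' 25; python3 -m jog '{"fingers":[0.2,0.2,0.2,0.2,0.2],"dp":[[0,40,9],[0,80,18],[0,120,27],[0,145,33],[0,154,34]],"twist":[0,0,0,0,0]}' 25;python3 d.py 598.8,56,100,100
```

```text
time_s: 23.9
tcp_pos: [0.5912, -0.1005, 0.1868]
eef_rot: [-175.9, 87.9, -165.8]
contact_force: [0.0, -0.8, -1.1]
gripper_width: 0.0255
time_s: 24.4
tcp_pos: [0.5973, 0.0595, 0.1841]
eef_rot: [-176.3, 87.9, -166.1]
contact_force: [-0.2, -0.3, -1.3]
gripper_width: 0.0255
t 24.4 p [597.3  59.5 184.1] jaw 100.2 ax [-0.036 -0.009] F [-0.2 -0.3 -1.3] w 25.5 j6 -103.7
598.8,56,100,100 [84.  -3.5  4. ] twist 0.2
```

```bash
python3 -m jog '{"fingers":[0.2,0.2,0.2,0.2,0.2],"dp":[[20,-3,2],[40,-3.5,4],[65,-3.5,4],[84,-3.5,4],[84,-3.5,4]],"twist":[0,0,0,0,0]}' 25; python3 -m jog '{"fingers":[0.2,0.2,0.2,0.2,0.2],"dp":[[0,0,0],[0,0,0],[0,0,0],[0,0,0],[0,0,0]],"twist":[0,0,0,0,0]}' 25;python3 d.py 598.8,56,85,100; python3 -c "
from h import *
c=cap('scene'); b=cap('top')['frame'][190:330,230:410];d=c['frame'][160:320,220:400]
cv2.imwrite('pics/s9.png',cv2.cvtColor(cv2.resize(np.vstack([b,d]),None,fx=2,fy=2,interpolation=cv2.INTER_CUBIC),cv2.COLOR_RGB2BGR))"
```

```text
time_s: 24.9
tcp_pos: [0.5963, 0.0548, 0.0966]
eef_rot: [-176.0, 87.5, -165.9]
contact_force: [-0.1, 0.0, -1.4]
gripper_width: 0.0252
time_s: 25.4
tcp_pos: [0.5966, 0.0549, 0.0972]
eef_rot: [-176.2, 87.6, -166.0]
contact_force: [-0.1, -0.3, -1.8]
gripper_width: 0.0257
t 25.4 p [596.6  54.9  97.2] jaw 100.1 ax [-0.041 -0.01 ] F [-0.1 -0.3 -1.8] w 25.7 j6 -103.2
598.8,56,85,100 [12.1  0.8  2.9] twist 0.1
```

View pics/s9.png

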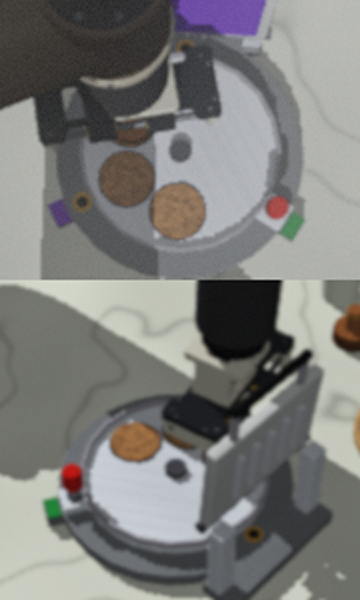

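Position looks right and the pads below are clear. Lower, release, retreat.

```bash
python3 -m jog '{"fingers":[0.2,0.2,0.2,0.2,0.2],"dp":[[3,1,3],[6,1,3],[9,1,3],[12.5,1,3],[12.5,1,3]],"twist":[0,0,0,0,0]}' 25;python3 d.py; python3 -m jog '{"fingers":[0.55,0.55,0.55,0.55,0.55],"dp":[[0,0,0],[0,0,0],[0,0,0],[0,0,0],[0,0,0]],"twist":[0,0,0,0,0]}'; python3 -m jog '{"fingers":[0.55,0.55,0.55,0.55,0.55],"dp":[[-15,0,0],[-40,0,0],[-70,0,0],[-110,0,0],[-120,0,0]],"twist":[0,0,0,0,0]}'; python3 d.py 444.2,-339.7,180,100
```

```text
time_s: 26.0
tcp_pos: [0.5987, 0.0562, 0.0841]
eef_rot: [-175.8, 87.5, -165.7]
contact_force: [-0.0, -0.9, -0.9]
gripper_width: 0.0256
t 26.0 p [598.7  56.2  84.1] jaw 100.2 ax [-0.042 -0.011] F [-0.  -0.9 -0.9] w 25.6 j6 -103.2
time_s: 26.5
tcp_pos: [0.5987, 0.0562, 0.0842]
eef_rot: [-175.8, 87.5, -165.7]
contact_force: [-0.3, -0.4, -0.6]
gripper_width: 0.048
time_s: 27.0
tcp_pos: [0.606, 0.0578, 0.2089]
eef_rot: [-175.2, 87.9, -165.1]
contact_force: [0.1, -0.2, 0.4]
gripper_width: 0.0481
t 27.0 p [606.   57.8 208.9] jaw 100.2 ax [-0.035 -0.009] F [ 0.1 -0.2  0.4] w 48.1 j6 -103.3
444.2,-339.7,180,100 [  38.3 -362.5 -228.3] twist 0.2
```

```bash
python3 -m jog '{"fingers":[0.65,0.65,0.65,0.65,0.65],"dp":[[0,-40,-25],[0,-80,-50],[0,-120,-75],[0,-160,-100],[0,-200,-125]],"twist":[0,0,0,0,0]}'; python3 -m jog '{"fingers":[0.65,0.65,0.65,0.65,0.65],"dp":[[7,-40,-25],[14,-80,-50],[21,-120,-75],[28,-160,-102],[35,-163,-103]],"twist":[0,0,0,0,0]}'; python3 -c "
from h import *
for n in('top','scene'):
  c=cap(n); f=c['frame']
  print(n,[(b[0],b[1],ray(c,*b[0],.018)[:2].round(4)) for b in blobs(f,(5,90,40),(20,255,255),60,(150,160,480,370))])"; python3 d.py 444.2,-339.7,100,100
```

```text
time_s: 27.5
tcp_pos: [0.5173, -0.1626, 0.2141]
eef_rot: [-175.2, 87.9, -165.0]
contact_force: [1.1, 0.9, 0.3]
gripper_width: 0.0567
time_s: 28.0
tcp_pos: [0.4412, -0.3452, 0.1828]
eef_rot: [-175.3, 87.9, -165.3]
contact_force: [0.3, 0.4, 0.0]
gripper_width: 0.0567
top [([161.6, 260.0], [151, 250, 23, 20, 287], array([0.5764, 0.3813])), ([321.9, 296.3], [314, 283, 18, 26, 234], array([ 0.4922, -0.0107]))]
scene [([436.2, 174.5], [426, 165, 24, 17, 218], array([0.6451, 0.4954])), ([396.4, 184.1], [387, 172, 20, 23, 320], array([0.5777, 0.3822])), ([428.1, 238.4], [397, 215, 63, 47, 502], array([0.7643, 0.2592])), ([316.0, 234.7], [302, 226, 33, 18, 398], array([0.5263, 0.0752])), ([287.3, 240.5], [276, 232, 24, 18, 349], array([0.4814, 0.0099])), ([175.3, 318.5], [164, 306, 25, 27, 475], array([ 0.4452, -0.3398]))]
t 28.1 p [ 442.3 -342.4  182. ] jaw 100.0 ax [-0.037 -0.008] F [-0.4  0.2 -0.2] w 57.4 j6 -63.6
444.2,-339.7,100,100 [81.8  2.4  5.4] twist 0.0
```

The left block has been knocked to about (577, 382); noted for later. Right block 2 is unmoved, so I pick it.

```bash
python3 -m jog '{"fingers":[0.65,0.65,0.65,0.65,0.65],"dp":[[20,2,3],[40,2,5],[65,2,5],[82,2,5],[82,2,5]],"twist":[0,0,0,0,0]}'; python3 d.py 444.2,-339.7,46,100
```

```text
time_s: 28.6
tcp_pos: [0.4431, -0.3385, 0.0979]
eef_rot: [179.2, 87.7, -170.7]
contact_force: [0.0, -0.4, -0.7]
gripper_width: 0.0572
t 28.6 p [ 443.1 -338.5   97.9] jaw 100.1 ax [-0.04  -0.007] F [ 0.  -0.4 -0.7] w 57.2 j6 -64.2
444.2,-339.7,46,100 [51.8 -1.4  3. ] twist 0.1
```

```bash
python3 -m jog '{"fingers":[0.65,0.65,0.65,0.65,0.65],"dp":[[15,-1,3],[30,-1,3],[45,-1,3],[52,-1,3],[52,-1,3]],"twist":[0,0,0,0,0]}'; python3 d.py 444.2,-339.7,46,100;python3 -m jog '{"fingers":[0.2,0.2,0.2,0.2,0.2],"dp":[[0,0,0],[0,0,0],[0,0,0],[0,0,0],[0,0,0]],"twist":[0,0,0,0,0]}' 25;python3 -m jog '{"fingers":[0.2,0.2,0.2,0.2,0.2],"dp":[[0,0,0],[0,0,0],[0,0,0],[-5,0,0],[-15,0,0]],"twist":[0,0,0,0,0]}' 25; python3 d.py;python3 -m jog '{"fingers":[0.2,0.2,0.2,0.2,0.2],"dp":[[-30,0,0],[-60,0,0],[-90,0,0],[-120,0,0],[-125,0,0]],"twist":[0,0,0,0,0]}' 25; python3 d.py 531.3,59,186,90
```

```text
time_s: 29.1
tcp_pos: [0.4444, -0.3388, 0.0459]
eef_rot: [178.9, 87.6, -171.0]
contact_force: [0.1, 0.2, -0.3]
gripper_width: 0.057
t 29.1 p [ 444.4 -338.8   45.9] jaw 100.2 ax [-0.041 -0.006] F [ 0.1  0.2 -0.3] w 57.0 j6 -64.4
444.2,-339.7,46,100 [-0.1 -0.9 -0.4] twist 0.2
time_s: 29.6
tcp_pos: [0.4446, -0.3389, 0.0463]
eef_rot: [179.4, 87.7, -170.4]
contact_force: [0.6, 1.3, 2.6]
gripper_width: 0.0253
time_s: 30.1
tcp_pos: [0.4446, -0.3386, 0.061]
eef_rot: [178.1, 87.6, -171.7]
contact_force: [-1.0, -0.4, -1.6]
gripper_width: 0.0256
t 30.1 p [ 444.6 -338.6   61. ] jaw 100.1 ax [-0.042 -0.006] F [-1.  -0.4 -1.6] w 25.6 j6 -64.4
time_s: 30.6
tcp_pos: [0.4518, -0.3387, 0.1908]
eef_rot: [-175.8, 87.9, -165.6]
contact_force: [0.4, 0.2, -0.5]
gripper_width: 0.0254
t 30.6 p [ 451.8 -338.7  190.8] jaw 100.2 ax [-0.036 -0.009] F [ 0.4  0.2 -0.5] w 25.4 j6 -64.2
531.3,59,186,90 [ -1.7 377.4 148.6] twist 10.2
```

```bash
python3 -m jog '{"fingers":[0.2,0.2,0.2,0.2,0.2],"dp":[[0,30,12],[0,70,28],[0,110,43],[0,150,59],[0,190,75]],"twist":[0,0,0,0,0]}' 25; python3 -m jog '{"fingers":[0.2,0.2,0.2,0.2,0.2],"dp":[[0,40,16],[0,80,32],[0,120,48],[0,160,63],[0,187,74]],"twist":[0,0,0,0,0]}' 25;python3 d.py 531.3,59,100,100
```

```text
time_s: 31.1
tcp_pos: [0.4917, -0.1369, 0.1877]
eef_rot: [-176.0, 87.9, -165.8]
contact_force: [0.8, 0.4, -0.7]
gripper_width: 0.0255
time_s: 31.6
tcp_pos: [0.5315, 0.0627, 0.1846]
eef_rot: [-176.5, 87.9, -166.2]
contact_force: [-0.6, 0.5, -0.7]
gripper_width: 0.0255
t 31.6 p [531.5  62.7 184.6] jaw 100.2 ax [-0.035 -0.009] F [-0.6  0.5 -0.7] w 25.5 j6 -106.9
531.3,59,100,100 [84.6 -3.5  2.3] twist 0.2
```

```bash
python3 -m jog '{"fingers":[0.2,0.2,0.2,0.2,0.2],"dp":[[20,-3.5,2],[40,-3.5,2],[65,-3.5,2],[84,-3.5,2],[84,-3.5,2]],"twist":[0,0,0,0,0]}' 25;python3 d.py 531.3,59,84.5,100
```

```text
time_s: 32.1
tcp_pos: [0.529, 0.0582, 0.0981]
eef_rot: [-175.7, 87.6, -165.5]
contact_force: [-0.4, -0.1, -1.1]
gripper_width: 0.0256
t 32.1 p [529.   58.2  98.1] jaw 100.2 ax [-0.04 -0.01] F [-0.4 -0.1 -1.1] w 25.6 j6 -106.4
531.3,59,84.5,100 [13.5  0.4  3. ] twist 0.2
```

```bash
python3 -m jog '{"fingers":[0.2,0.2,0.2,0.2,0.2],"dp":[[3,0,3],[6,0.5,3],[9,0.5,3],[13.5,0.5,3],[13.5,0.5,3]],"twist":[0,0,0,0,0]}' 25;python3 d.py; python3 -m jog '{"fingers":[0.5,0.5,0.5,0.5,0.5],"dp":[[0,0,0],[0,0,0],[0,0,0],[0,0,0],[0,0,0]],"twist":[0,0,0,0,0]}'; python3 -m jog '{"fingers":[0.5,0.5,0.5,0.5,0.5],"dp":[[-15,0,0],[-40,0,0],[-70,0,0],[-110,0,0],[-140,0,0]],"twist":[0,0,0,0,0]}';python3 -m jog '{"fingers":[0.5,0.5,0.5,0.5,0.5],"dp":[[0,40,0],[0,80,0],[0,120,0],[0,160,0],[0,170,0]],"twist":[0,0,0,0,0]}'; python3 -c "
from h import *
for n in('top','scene'):
  c=cap(n); f=c['frame']
  print(n,[(b[0],b[1],ray(c,*b[0],.018)[:2].round(4)) for b in blobs(f,(5,90,40),(20,255,255),60,(90,160,480,370))])
b=load('top')['frame'][180:330,90:400];d=load('scene')['frame'][120:320,220:480]
d=np.pad(d,((0,0),(0,50),(0,0)))
cv2.imwrite('pics/s10.png',cv2.cvtColor(cv2.resize(np.vstack([b,d]),None,fx=1.7,fy=1.7,interpolation=cv2.INTER_CUBIC),cv2.COLOR_RGB2BGR))"; python3 d.py 577,382,180
```

```text
time_s: 32.6
tcp_pos: [0.5314, 0.0591, 0.0845]
eef_rot: [-175.7, 87.6, -165.5]
contact_force: [-0.4, 0.1, -1.3]
gripper_width: 0.0251
t 32.6 p [531.4  59.1  84.5] jaw 100.2 ax [-0.04 -0.01] F [-0.4  0.1 -1.3] w 25.1 j6 -106.3
time_s: 33.1
tcp_pos: [0.5314, 0.0591, 0.0845]
eef_rot: [-175.7, 87.6, -165.5]
contact_force: [-0.3, 0.1, -0.0]
gripper_width: 0.0439
time_s: 33.6
tcp_pos: [0.5374, 0.0606, 0.2269]
eef_rot: [-175.6, 87.7, -165.4]
contact_force: [1.6, 0.6, -0.9]
gripper_width: 0.0441
time_s: 34.1
tcp_pos: [0.5067, 0.231, 0.2263]
eef_rot: [-176.3, 87.8, -165.9]
contact_force: [-0.7, -0.4, 0.4]
gripper_width: 0.0435
top [([326.2, 295.1], [322, 284, 10, 23, 137], array([ 0.4952, -0.0211])), ([115.4, 357.9], [90, 346, 53, 24, 1194], array([0.3434, 0.4708]))]
scene [([436.1, 174.5], [426, 165, 24, 17, 219], array([0.6449, 0.4952])), ([396.4, 182.9], [387, 172, 20, 21, 280], array([0.5747, 0.3866])), ([427.7, 238.4], [397, 215, 63, 47, 514], array([0.7635, 0.2585])), ([315.8, 230.7], [302, 217, 33, 27, 461], array([0.5165, 0.086 ])), ([287.2, 240.6], [276, 232, 24, 18, 348], array([0.4814, 0.0095]))]
t 34.2 p [506.8 229.3 226.1] jaw 100.4 ax [-0.039 -0.01 ] F [ 0.1 -0.6 -0.1] w 43.6 j6 -122.9
577,382,180 [ 41.8 137.8  98.2] twist
```

View pics/s10.png

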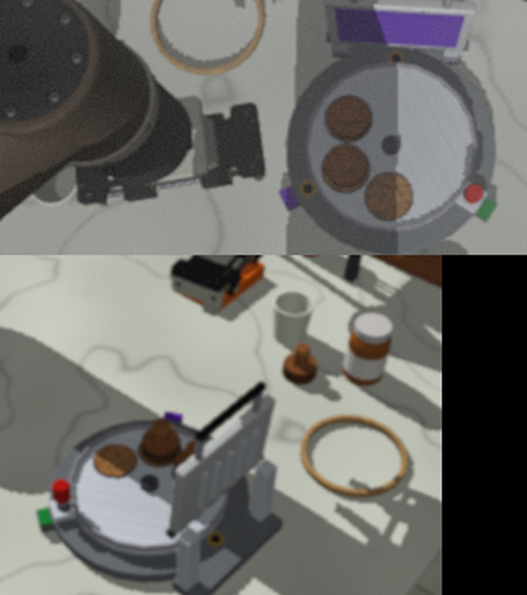

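```bash
python3 -c "
from h import *
c=load('scene')
for n,u,v in(('cup',392.4,163),('jar',434.7,188),('block',396.4,187)): print(n,ray(c,u,v,0)[:2].round(3))
c2=load('top')
print('cuprim',ray(c,392.4,150,.075)[:2], ray(c,396.4,184.1,.018))
"; python3 d.py 577,382,140,120
```

```text
cup [0.503 0.473]
jar [0.665 0.46 ]
block [0.575 0.389]
cuprim [0.51382257 0.44260302] [0.57770138 0.38223281 0.018     ]
t 34.2 p [506.8 229.3 226.1] jaw 100.4 ax [-0.039 -0.01 ] F [ 0.1 -0.6 -0.1] w 43.6 j6 -122.9
577,382,140,120 [ 81.8 137.9  99.8] twist -19.6
```

```bash
python3 -m jog '{"fingers":[0.5,0.5,0.5,0.5,0.5],"dp":[[10,30,20],[20,60,42],[30,90,64],[40,115,83],[46,137,100]],"twist":[-7,-14,-21,-28,-30]}'; python3 d.py 577,382,110,130; python3 -c "
from h import *
for n in('top','scene'):
  c=cap(n); f=c['frame']
  print(n,[(b[0],b[1],ray(c,*b[0],.018)[:2].round(4)) for b in blobs(f,(5,90,40),(20,255,255),60,(150,160,480,370))])"
```

```text
time_s: 34.7
tcp_pos: [0.5795, 0.3813, 0.1744]
eef_rot: [155.5, 87.6, -164.0]
contact_force: [0.4, -0.9, 0.3]
gripper_width: 0.044
t 34.7 p [579.5 381.3 174.4] jaw 130.6 ax [-0.04  -0.011] F [ 0.4 -0.9  0.3] w 44.0 j6 -97.6
577,382,110,130 [64.4  1.   1. ] twist 0.6
top [([298.9, 247.3], [289, 238, 19, 21, 220], array([0.6122, 0.0471])), ([162.0, 259.9], [151, 249, 24, 22, 333], array([0.5767, 0.3804])), ([299.0, 275.4], [289, 268, 17, 16, 112], array([0.5424, 0.0455])), ([318.3, 295.4], [307, 282, 25, 27, 485], array([ 0.4943, -0.002 ]))]
scene [([436.2, 174.5], [426, 165, 24, 17, 218], array([0.6451, 0.4954])), ([396.4, 182.8], [387, 172, 20, 21, 281], array([0.5745, 0.3869])), ([427.6, 238.3], [397, 215, 63, 47, 508], array([0.7631, 0.2587])), ([316.1, 230.8], [302, 217, 33, 28, 490], array([0.5173, 0.0862])), ([287.3, 240.4], [276, 231, 24, 19, 360], array([0.4811, 0.0102]))]
```

```bash
python3 -m jog '{"fingers":[0.5,0.5,0.5,0.5,0.5],"dp":[[20,1,1],[40,1,1],[64,1,1],[64,1,1],[64,1,1]],"twist":[0,0,0,0,0]}'; python3 d.py 577,381.5,47,130
```

```text
time_s: 35.3
tcp_pos: [0.5775, 0.3817, 0.1096]
eef_rot: [157.6, 87.5, -162.0]
contact_force: [0.4, 0.1, 0.5]
gripper_width: 0.0439
t 35.3 p [577.5 381.7 109.6] jaw 130.4 ax [-0.041 -0.013] F [0.4 0.1 0.5] w 43.9 j6 -97.7
577,381.5,47,130 [62.6 -0.9  1.9] twist 0.4
```

```bash
python3 -m jog '{"fingers":[0.5,0.5,0.5,0.5,0.5],"dp":[[15,-1,2],[30,-1,2],[45,-1,2],[62,-1,2],[62,-1,2]],"twist":[0,0,0,0,0]}'; python3 d.py 577,381.5,47;python3 -m jog '{"fingers":[0.2,0.2,0.2,0.2,0.2],"dp":[[0,0,0],[0,0,0],[0,0,0],[0,0,0],[0,0,0]],"twist":[0,0,0,0,0]}' 25; python3 d.py; python3 -m jog '{"fingers":[0.2,0.2,0.2,0.2,0.2],"dp":[[-5,0,0],[-25,0,0],[-55,0,0],[-90,0,0],[-125,0,0]],"twist":[0,0,0,0,0]}' 25;python3 d.py 492.7,-2.2,190,148
```

```text
time_s: 35.8
tcp_pos: [0.5755, 0.38, 0.0442]
eef_rot: [160.2, 87.3, -159.5]
contact_force: [-1.0, -0.7, -0.4]
gripper_width: 0.0437
t 35.8 p [575.5 380.   44.2] jaw 130.3 ax [-0.045 -0.017] F [-1.  -0.7 -0.4] w 43.7 j6 -97.5
577,381.5,47 [-2.9  0.2  2. ] twist 
time_s: 36.3
tcp_pos: [0.5758, 0.3802, 0.0449]
eef_rot: [159.7, 87.3, -160.0]
contact_force: [0.5, -0.3, 2.5]
gripper_width: 0.0254
t 36.3 p [575.8 380.2  44.9] jaw 130.3 ax [-0.044 -0.016] F [ 0.5 -0.3  2.5] w 25.4 j6 -97.5
time_s: 36.8
tcp_pos: [0.581, 0.3821, 0.1711]
eef_rot: [159.8, 87.3, -159.9]
contact_force: [0.5, 1.1, -1.1]
gripper_width: 0.0256
t 36.8 p [581.  382.1 171.1] jaw 130.3 ax [-0.044 -0.016] F [ 0.5  1.1 -1.1] w 25.6 j6 -97.7
492.7,-2.2,190,148 [  -8.8 -235.5 -316.7] twist -17.7
```

```bash
python3 -m jog '{"fingers":[0.2,0.2,0.2,0.2,0.2],"dp":[[-8,-20,-27],[-10,-48,-65],[-10,-76,-102],[-10,-104,-140],[-10,-132,-177]],"twist":[0,-4,-8,-12,-18]}' 25;  python3 d.py 491.4,-3,185,148
```

```text
time_s: 37.3
tcp_pos: [0.5312, 0.1654, 0.1872]
eef_rot: [141.2, 87.3, -160.3]
contact_force: [0.8, -0.1, -1.1]
gripper_width: 0.0251
t 37.3 p [531.2 165.4 187.2] jaw 148.5 ax [-0.044 -0.016] F [ 0.8 -0.1 -1.1] w 25.1 j6 -67.9
491.4,-3,185,148 [   6.6  -54.1 -164.3] twist 0.5
```

```bash
python3 -m jog '{"fingers":[0.2,0.2,0.2,0.2,0.2],"dp":[[0,-14,-42],[0,-28,-84],[0,-40,-125],[4,-50,-155],[6,-54,-164]],"twist":[0,0,0,0,0]}' 25;  python3 d.py 491.4,-3,100,148
```

```text
time_s: 37.8
tcp_pos: [0.49, -0.0051, 0.1861]
eef_rot: [140.8, 87.3, -160.8]
contact_force: [0.2, 0.7, -1.8]
gripper_width: 0.0257
t 37.8 p [490.   -5.1 186.1] jaw 148.4 ax [-0.044 -0.015] F [ 0.2  0.7 -1.8] w 25.7 j6 -53.8
491.4,-3,100,148 [85.9 -2.6  5.6] twist 0.4
```

```bash
python3 -m jog '{"fingers":[0.2,0.2,0.2,0.2,0.2],"dp":[[20,-2.5,3],[40,-2.5,5.5],[65,-2.5,5.5],[86,-2.5,5.5],[86,-2.5,5.5]],"twist":[0,0,0,0,0]}' 25;python3 d.py 491.4,-3,83,148
```

```text
time_s: 38.3
tcp_pos: [0.4895, -0.0032, 0.0977]
eef_rot: [140.2, 87.1, -161.4]
contact_force: [-0.2, -1.8, -0.8]
gripper_width: 0.0254
t 38.3 p [489.5  -3.2  97.7] jaw 148.4 ax [-0.049 -0.016] F [-0.2 -1.8 -0.8] w 25.4 j6 -54.0
491.4,-3,83,148 [14.6 -2.   1.8] twist 0.4
```

```bash
python3 -m jog '{"fingers":[0.2,0.2,0.2,0.2,0.2],"dp":[[3,-2,2],[6,-2,2],[10,-2,2],[14.5,-2,2],[14.5,-2,2]],"twist":[0,0,0,0,0]}' 25;python3 d.py; python3 -m jog '{"fingers":[0.5,0.5,0.5,0.5,0.5],"dp":[[0,0,0],[0,0,0],[0,0,0],[0,0,0],[0,0,0]],"twist":[0,0,0,0,0]}'; python3 -m jog '{"fingers":[0.5,0.5,0.5,0.5,0.5],"dp":[[-15,0,0],[-40,0,0],[-70,0,0],[-110,0,0],[-120,0,0]],"twist":[0,0,0,0,0]}';python3 -m jog '{"fingers":[0.6,0.6,0.6,0.6,0.6],"dp":[[0,0,-40],[0,0,-75],[0,0,-75],[0,0,-75],[0,0,-75]],"twist":[0,0,0,0,0]}'; python3 -c "
from h import *
for n in('top','scene'):
  c=cap(n); f=c['frame']
b=load('top')['frame'][200:330,240:400];d=load('scene')['frame'][180:300,240:400]
cv2.imwrite('pics/s11.png',cv2.cvtColor(cv2.resize(np.vstack([b,d]),None,fx=2.4,fy=2.4,interpolation=cv2.INTER_CUBIC),cv2.COLOR_RGB2BGR))"; python3 d.py
```

```text
time_s: 38.8
tcp_pos: [0.4919, -0.0028, 0.0833]
eef_rot: [140.5, 87.1, -161.1]
contact_force: [-0.0, -0.0, -0.9]
gripper_width: 0.0255
t 38.8 p [491.9  -2.8  83.3] jaw 148.4 ax [-0.048 -0.016] F [-0.  -0.  -0.9] w 25.5 j6 -53.9
time_s: 39.3
tcp_pos: [0.492, -0.0028, 0.0834]
eef_rot: [140.5, 87.1, -161.1]
contact_force: [-0.6, 0.7, 0.6]
gripper_width: 0.0437
time_s: 39.8
tcp_pos: [0.4998, -0.0005, 0.2075]
eef_rot: [141.7, 87.5, -159.8]
contact_force: [-0.1, 0.0, 0.1]
gripper_width: 0.044
time_s: 40.3
tcp_pos: [0.461, -0.0641, 0.21]
eef_rot: [141.7, 87.5, -159.8]
contact_force: [-0.5, 0.6, 0.9]
gripper_width: 0.0527
t 40.4 p [461.  -63.8 209.8] jaw 148.5 ax [-0.042 -0.015] F [-0.4  0.6  0.7] w 52.6 j6 -48.2
```

View pics/s11.png

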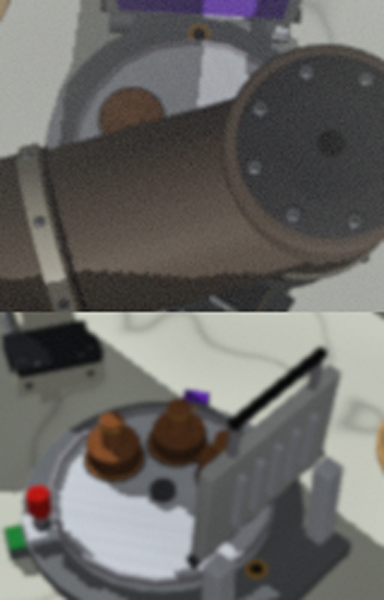

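Blocks stand upright on pads. Moving aside to the right to measure centring numerically.

```bash
python3 -m jog '{"fingers":[0.6,0.6,0.6,0.6,0.6],"dp":[[0,-20,-45],[0,-40,-90],[0,-60,-135],[0,-80,-170],[0,-100,-190]],"twist":[-8,-16,-24,-32,-32]}'; python3 -m jog '{"fingers":[0.6,0.6,0.6,0.6,0.6],"dp":[[0,-10,-20],[0,-20,-40],[0,-20,-60],[0,-20,-60],[0,-20,-60]],"twist":[0,0,0,0,0]}';python3 d.py; python3 - <<'E'
from h import *
c=cap('top'); cap('scene'); f=c['frame']
h=cv2.cvtColor(f,cv2.COLOR_RGB2HSV)
m=cv2.inRange(h,np.array((3,70,20)),np.array((22,255,255)))
for n,(x,y) in dict(p60=(.6033,.056),p120=(.5313,.059),p180=(.4927,-.0022)).items():
    print(n,'pad px',proj(c,[x,y,.038]).round(1),'base top',proj(c,[x,y,.06]).round(1),'handle top',proj(c,[x,y,.098]).round(1))
print([(b[0],b[1]) for b in blobs(f,(3,70,20),(22,255,255),60,(250,200,400,330))])
b=f[215:315,265:345]; h=load('scene')['frame'][190:270,260:360]
cv2.imwrite('pics/s12.png',cv2.cvtColor(np.vstack([cv2.resize(b,(400,500),interpolation=cv2.INTER_CUBIC)]),cv2.COLOR_RGB2BGR))
E
```

```text
time_s: 40.9
tcp_pos: [0.4469, -0.2793, 0.2137]
eef_rot: [109.3, 87.5, -159.9]
contact_force: [1.4, -0.4, 0.5]
gripper_width: 0.0523
time_s: 41.4
tcp_pos: [0.4679, -0.3389, 0.2129]
eef_rot: [108.2, 87.4, -161.0]
contact_force: [-1.0, 0.7, 0.7]
gripper_width: 0.0525
t 41.4 p [ 467.9 -338.9  212.9] jaw -179.2 ax [-0.043 -0.015] F [-1.   0.7  0.7] w 52.5 j6 15.6
p60 pad px [294.9 249.3] base top [294.5 247.5] handle top [293.9 244.3]
p120 pad px [293.  278.9] base top [292.6 277.7] handle top [291.9 275.6]
p180 pad px [318.5 295.3] base top [318.6 294.5] handle top [318.8 293. ]
[([294.4, 247.9], [283, 237, 24, 23, 348]), ([292.7, 277.2], [281, 266, 25, 24, 431]), ([318.9, 295.5], [306, 283, 26, 26, 516])]
```

View pics/s12.png

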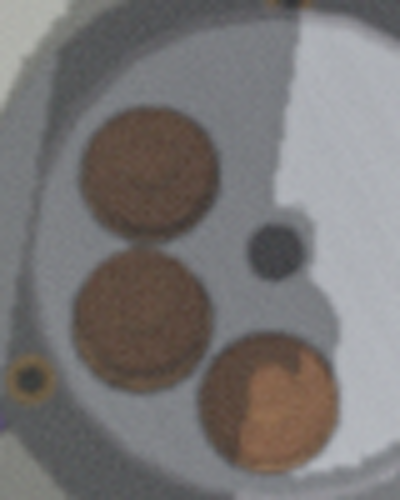

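All three are centred within about 2 mm (blob centres are within 1 px of the predictions). Now back to the knob.

```bash
python3 d.py 495,-115.7,130; 
```

```text
t 41.5 p [ 467.9 -338.3  213.5] jaw -179.2 ax [-0.042 -0.015] F [-0.2 -0.1  0.2] w 52.5 j6 15.6
495,-115.7,130 [ 78.9 -33.8 223.4] twist
```

```bash
python3 -m jog '{"fingers":[0.6,0.6,0.6,0.6,0.6],"dp":[[10,-7,47],[25,-14,94],[40,-21,141],[60,-28,188],[79,-34,223]],"twist":[0,0,0,0,0]}'; python3 d.py 494.2,-115.7,110;python3 -m jog '{"fingers":[0.6,0.6,0.6,0.6,0.6],"dp":[[0,0,0],[0,0,0],[0,0,0],[0,0,0],[0,0,0]],"twist":[0,0,0,0,0]}'; python3 d.py 494.2,-115.7,66
```

```text
time_s: 42.0
tcp_pos: [0.4952, -0.1131, 0.13]
eef_rot: [109.1, 87.6, -159.9]
contact_force: [1.3, -0.8, -0.0]
gripper_width: 0.0526
t 42.0 p [ 495.2 -113.1  130. ] jaw -179.1 ax [-0.04  -0.015] F [ 1.3 -0.8 -0. ] w 52.6 j6 -9.0
494.2,-115.7,110 [20.1  0.3 -2.3] twist 
time_s: 42.5
tcp_pos: [0.4954, -0.1139, 0.1305]
eef_rot: [109.5, 87.6, -159.6]
contact_force: [0.9, 0.3, 0.2]
gripper_width: 0.0528
t 42.5 p [ 495.4 -113.9  130.5] jaw -179.1 ax [-0.039 -0.015] F [0.9 0.3 0.2] w 52.8 j6 -9.0
494.2,-115.7,66 [64.6 -1.4 -0.8] twist
```

```bash
python3 -m jog '{"fingers":[0.6,0.6,0.6,0.6,0.6],"dp":[[15,-1,-1],[30,-1,-1],[45,-1,-1],[64,-1,-1],[64,-1,-1]],"twist":[0,0,0,0,0]}'; python3 d.py 494.2,-115.7,66;python3 -m jog '{"fingers":[0.2,0.2,0.2,0.2,0.2],"dp":[[0,0,0],[0,0,0],[0,0,0],[0,0,0],[0,0,0]],"twist":[0,0,0,0,0]}' 40; python3 d.py;python3 -m jog '{"fingers":[0.2,0.2,0.2,0.2,0.2],"dp":[[0,0,0],[-4,0,0],[-8,0,0],[-12,0,0],[-15.5,0,0]],"twist":[0,0,0,0,0]}' 40; python3 arc.py 81 238 235 231 227 223
```

```text
time_s: 43.0
tcp_pos: [0.4921, -0.1167, 0.0648]
eef_rot: [108.1, 87.4, -161.1]
contact_force: [0.3, -0.7, -0.5]
gripper_width: 0.0524
t 43.0 p [ 492.1 -116.7   64.8] jaw -179.2 ax [-0.043 -0.015] F [ 0.3 -0.7 -0.5] w 52.4 j6 -9.0
494.2,-115.7,66 [-1.3 -2.   1. ] twist 
time_s: 43.5
tcp_pos: [0.493, -0.1165, 0.0656]
eef_rot: [108.7, 87.5, -160.5]
contact_force: [0.2, 0.9, 2.4]
gripper_width: 0.0253
t 43.5 p [ 493.  -116.5   65.6] jaw -179.2 ax [-0.041 -0.014] F [0.2 0.9 2.4] w 25.3 j6 -9.0
time_s: 44.0
tcp_pos: [0.493, -0.1164, 0.081]
eef_rot: [108.2, 87.5, -161.0]
contact_force: [-1.2, -0.9, -5.8]
gripper_width: 0.0252
ang now -120.27422636366201 rad 133.20324404197316 z 81.03859331833102 F [-1.2 -0.9 -5.8] w 0.025162959194269644
238.0 [0.1, 2.6, 3.2]
235.0 [0.3, 8.2, 7.4]
231.0 [0.5, 15.2, 13.3]
227.0 [0.7, 21.8, 19.7]
223.0 [0.9, 28.0, 26.5]
```

```bash
python3 -m jog '{"fingers":[0.2,0.2,0.2,0.2,0.2],"dp":[[0,2.6,3.2],[0,8,7.4],[0.2,15,13.3],[0.3,22,19.7],[0.4,28,26.5]],"twist":[2,5,9,13,17]}' 40;  DR=1 python3 arc.py 81 220 216 211 206 202 ; python3 d.py
```

```text
time_s: 44.5
tcp_pos: [0.4629, -0.0906, 0.0812]
eef_rot: [125.0, 87.3, -161.5]
contact_force: [-1.0, -1.7, -5.8]
gripper_width: 0.0248
ang now -137.36464271853873 rad 133.49412728723834 z 81.15469199184 F [-1.  -1.7 -5.8] w 0.02480449462756792
220.0 [0.2, 4.8, 3.9]
216.0 [0.4, 12.1, 9.6]
211.0 [0.5, 20.7, 17.4]
206.0 [0.6, 28.5, 25.9]
202.0 [0.6, 34.3, 33.2]
t 44.5 p [462.9 -90.6  81.2] jaw 163.5 ax [-0.045 -0.015] F [-1.  -1.7 -5.8] w 24.8 j6 -29.8
```

```bash
python3 -m jog '{"fingers":[0.2,0.2,0.2,0.2,0.2],"dp":[[0,4.8,3.9],[0.2,12,9.6],[0.3,20.7,17.4],[0.4,28.5,26],[0.4,34.3,33.2]],"twist":[2.6,6.6,11.6,16.6,20.6]}' 40;  DR=1 python3 arc.py 81 199 195 190 185 181
```

```text
time_s: 45.0
tcp_pos: [0.4384, -0.0488, 0.0811]
eef_rot: [145.5, 87.2, -161.8]
contact_force: [-1.0, -1.0, -6.4]
gripper_width: 0.0251
ang now -158.23515867751465 rad 133.88891796244397 z 81.1315153182941 F [-1.  -1.  -6.4] w 0.02507161962789012
199.0 [0.1, 4.8, 4.4]
195.0 [0.1, 12.1, 10.1]
190.0 [-0.0, 20.7, 18.0]
185.0 [-0.1, 28.5, 26.5]
181.0 [-0.3, 34.2, 33.8]
```

```bash
python3 d.py
```

```text
t 45.0 p [438.4 -48.8  81.1] jaw 142.7 ax [-0.046 -0.015] F [-1.  -1.  -6.4] w 25.1 j6 -56.5
```

Tracking well, so I continue with nearly the same increments.

```bash
python3 -m jog '{"fingers":[0.2,0.2,0.2,0.2,0.2],"dp":[[0,4.8,4.4],[0,12,10],[-0.1,20.7,18],[-0.2,28.5,26.5],[-0.3,34.2,33.8]],"twist":[2.6,6.6,11.6,16.6,20.6]}' 40;  DR=1.4 python3 arc.py 81 178 174 169 164 160;python3 d.py
```

```text
time_s: 45.5
tcp_pos: [0.4306, -0.0011, 0.0809]
eef_rot: [166.1, 87.1, -161.9]
contact_force: [-0.3, -0.8, -6.0]
gripper_width: 0.0253
ang now 180.96480260104582 rad 134.05682198870952 z 80.9236942069405 F [-0.3 -0.8 -6. ] w 0.02531628970719885
178.0 [-0.2, 5.3, 4.5]
174.0 [-0.4, 12.6, 10.2]
169.0 [-0.7, 21.2, 18.1]
164.0 [-1.0, 29.0, 26.7]
160.0 [-1.3, 34.7, 34.1]
t 45.5 p [430.6  -1.1  80.9] jaw 121.9 ax [-0.047 -0.015] F [-0.3 -0.8 -6. ] w 25.3 j6 -83.6
```

```bash
python3 -m jog '{"fingers":[0.2,0.2,0.2,0.2,0.2],"dp":[[-0.2,5,4.5],[-0.4,12.5,10.2],[-0.7,21,18.1],[-1,29,26.7],[-1.3,34.7,34.1]],"twist":[3,7,12,17,21]}' 40;  DR=1.4 python3 arc.py 81 157 153 148 143 139;python3 d.py
```

```text
time_s: 46.0
tcp_pos: [0.4404, 0.0466, 0.0809]
eef_rot: [-173.0, 87.1, -162.2]
contact_force: [-0.5, -2.6, -6.4]
gripper_width: 0.0252
ang now 160.03669512431944 rad 134.19161984349495 z 80.85570253773521 F [-0.5 -2.6 -6.4] w 0.02522422830438755
157.0 [-0.4, 5.4, 4.7]
153.0 [-0.8, 12.7, 10.4]
148.0 [-1.2, 21.3, 18.2]
143.0 [-1.7, 29.2, 26.8]
139.0 [-2.1, 34.9, 34.1]
t 46.0 p [440.4  46.6  80.9] jaw 100.7 ax [-0.049 -0.016] F [-0.5 -2.6 -6.4] w 25.2 j6 -109.7
```

```bash
python3 -m jog '{"fingers":[0.2,0.2,0.2,0.2,0.2],"dp":[[-0.4,5.3,4.7],[-0.8,12.7,10.4],[-1.2,21.3,18.2],[-1.7,29,26.8],[-2.1,34.8,34.1]],"twist":[3,7,12,17,21]}' 40;  DR=1.8 python3 arc.py 81 136 132 128 124 121.5 120;python3 d.py
```

```text
time_s: 46.5
tcp_pos: [0.4668, 0.0876, 0.0808]
eef_rot: [-152.5, 87.0, -163.0]
contact_force: [-1.6, -0.9, -7.3]
gripper_width: 0.0251
ang now 139.0755078878299 rad 134.073888260109 z 80.7798213084928 F [-1.6 -0.9 -7.3] w 0.02505015962424907
136.0 [-0.6, 5.8, 4.2]
132.0 [-1.0, 13.2, 10.0]
128.0 [-1.5, 20.1, 16.2]
124.0 [-1.9, 26.6, 22.8]
121.5 [-2.2, 30.5, 27.2]
120.0 [-2.4, 32.7, 30.0]
t 46.5 p [466.8  87.6  80.8] jaw 79.5 ax [-0.05  -0.015] F [-1.6 -0.9 -7.3] w 25.1 j6 -133.4
```

```bash
python3 -m jog '{"fingers":[0.2,0.2,0.2,0.2,0.2],"dp":[[-0.6,5.8,4.2],[-1,13,10],[-1.5,20,16.2],[-1.9,26.6,22.8],[-2.2,30.5,27.2]],"twist":[3,7,11,15,17.5]}' 40;  DR=2 python3 arc.py 80.8 120.5 120 119.7;python3 d.py
```

```text
time_s: 47.0
tcp_pos: [0.4995, 0.113, 0.0809]
eef_rot: [-135.2, 87.0, -163.4]
contact_force: [-0.0, -2.3, -6.3]
gripper_width: 0.0249
ang now 121.33321839137135 rad 133.98929066603577 z 80.9142738198143 F [-0.  -2.3 -6.3] w 0.024900044523360136
120.5 [0.0, 1.6, 1.1]
120.0 [-0.0, 2.6, 1.7]
119.7 [-0.1, 3.2, 2.1]
t 47.0 p [499.5 113.   80.9] jaw 61.9 ax [-0.05  -0.015] F [-0.  -2.3 -6.3] w 24.9 j6 -151.4
```

```bash
python3 -m jog '{"fingers":[0.2,0.2,0.2,0.2,0.2],"dp":[[0,1.5,1],[0,2.8,2],[0,2.8,2],[0,2.8,2],[0,2.8,2]],"twist":[1,1.5,1.5,1.5,1.5]}' 40;  DR=2 python3 arc.py 80.8 120 ; python3 -m jog '{"fingers":[0.2,0.2,0.2,0.2,0.2],"dp":[[2,0,0],[4,0,0],[6,0,0],[8,0,0],[10,0,0]],"twist":[0,0,0,0,0]}' 40; python3 d.py
```

```text
time_s: 47.5
tcp_pos: [0.5025, 0.1146, 0.0809]
eef_rot: [-134.0, 87.0, -163.6]
contact_force: [0.5, -0.2, -7.7]
gripper_width: 0.0249
ang now 119.85807792296569 rad 133.9065509829325 z 80.87030042891374 F [ 0.5 -0.2 -7.7] w 0.024894836829949772
120.0 [0.1, -0.2, -0.3]
time_s: 48.0
tcp_pos: [0.5022, 0.1144, 0.0708]
eef_rot: [-133.9, 87.0, -163.5]
contact_force: [0.7, -0.6, -4.5]
gripper_width: 0.0254
t 48.0 p [502.2 114.4  70.8] jaw 60.4 ax [-0.05  -0.015] F [ 0.7 -0.6 -4.5] w 25.4 j6 -152.8
```

Below plate height with spring pull, so the pin is in the violet hole. Lower fully, release, retreat up while turning the jaws back.

```bash
python3 -m jog '{"fingers":[0.2,0.2,0.6,0.6,0.6],"dp":[[3,0,0],[5,0,0],[5,0,0],[5,0,0],[5,0,0]],"twist":[0,0,0,0,0]}' 40; python3 d.py; python3 -m jog '{"fingers":[0.6,0.6,0.6,0.6,0.6],"dp":[[-20,0,0],[-50,0,0],[-90,0,0],[-130,0,0],[-170,0,0]],"twist":[0,0,-8,-16,-24]}';  python3 -m jog '{"fingers":[0.6,0.6,0.6,0.6,0.6],"dp":[[-30,0,0],[-60,0,0],[-90,0,0],[-105,0,0],[-105,0,0]],"twist":[-8,-16,-24,-32,-40]}';  python3 -m jog '{"fingers":[0.6,0.6,0.6,0.6,0.6],"dp":[[0,0,0],[0,0,0],[0,0,0],[0,0,0],[0,0,0]],"twist":[-8,-16,-24,-32,-40]}'; python3 -c "
from h import *
c=cap('scene')
print('red',[(b,ray(c,*b[0],.069)[:2].round(4)) for b in blobs(c['frame'],(0,130,50),(6,255,255),5,(230,160,400,340))])
c=cap('top');print([(b[0],b[1]) for b in blobs(c['frame'],(3,70,20),(22,255,255),60,(250,200,400,330))])
"; python3 d.py 705.5,-9.5,345,177.8
```

```text
time_s: 48.5
tcp_pos: [0.5019, 0.1144, 0.0659]
eef_rot: [-133.7, 87.0, -163.3]
contact_force: [0.3, 0.4, 0.2]
gripper_width: 0.0439
t 48.5 p [501.9 114.4  65.9] jaw 60.4 ax [-0.05  -0.015] F [0.3 0.4 0.2] w 43.9 j6 -152.8
time_s: 49.0
tcp_pos: [0.5099, 0.1167, 0.2375]
eef_rot: [-157.8, 87.0, -163.1]
contact_force: [1.1, 0.7, -0.4]
gripper_width: 0.0525
time_s: 49.5
tcp_pos: [0.516, 0.1184, 0.3452]
eef_rot: [161.2, 87.2, -163.7]
contact_force: [-0.2, 0.4, -0.1]
gripper_width: 0.0526
time_s: 50.0
tcp_pos: [0.5157, 0.1183, 0.3452]
eef_rot: [121.0, 87.2, -163.6]
contact_force: [-0.1, -0.7, -0.0]
gripper_width: 0.0526
red [(([319.0, 209.9], [316, 204, 7, 13, 73]), array([0.5045, 0.1134]))]
[([321.9, 235.2], [309, 224, 26, 24, 466]), ([294.7, 248.4], [283, 236, 25, 26, 497]), ([346.3, 252.2], [334, 240, 26, 26, 514])]
t 50.1 p [515.7 118.4 345.2] jaw 165.1 ax [-0.046 -0.014] F [ 0.5  0.3 -0. ] w 52.5 j6 -48.3
705.5,-9.5,345,177.8 [  -6.9 -216.1  -75.1] twist -12.7
```

Blocks are still on pads, and the knob is at the violet hole at home height (0.5045, 0.1134 vs predicted 0.503, 0.113). Now to the lamp handle.

```bash
python3 -m jog '{"fingers":[0.35,0.35,0.35,0.35,0.35],"dp":[[-2,-43,-15],[-4,-86,-30],[-6,-130,-45],[-7,-175,-62],[-7,-216,-75]],"twist":[-7,-12.7,-12.7,-12.7,-12.7]}';  python3 -m jog '{"fingers":[0.35,0.35,0.35,0.35,0.35],"dp":[[0,0,0],[0,0,0],[0,0,0],[0,0,0],[0,0,0]],"twist":[0,0,0,0,0]}'; python3 d.py 706,-9.5,291.5,177.8; python3 -c "
from h import *
c=cap('scene'); f=c['frame']
th=1.65;C=np.array([.5646,-.0041]);u=np.array([np.cos(-.0393),np.sin(-.0393)]);v=np.array([-u[1],u[0]])
p=C+u*(.128-.17*np.cos(th))
print(p,[proj(c,[*(p+v*k),.122+.17*np.sin(th)]).round(1).tolist() for k in(-.06,0,.06)])
m=cv2.inRange(cv2.cvtColor(f,cv2.COLOR_RGB2GRAY),0,35)[150:300,290:420]
cv2.imwrite('pics/s13.png',cv2.cvtColor(cv2.resize(f[130:300,260:430],(510,510),interpolation=cv2.INTER_CUBIC),cv2.COLOR_RGB2BGR))"
```

```text
time_s: 50.6
tcp_pos: [0.7069, -0.0109, 0.345]
eef_rot: [108.9, 87.2, -163.5]
contact_force: [0.5, 1.2, 0.5]
gripper_width: 0.031
time_s: 51.1
tcp_pos: [0.7063, -0.0101, 0.3463]
eef_rot: [109.1, 87.3, -163.3]
contact_force: [-0.4, -0.2, -0.0]
gripper_width: 0.0303
t 51.1 p [706.3 -10.1 346.3] jaw 177.6 ax [-0.045 -0.014] F [-0.4 -0.2 -0. ] w 30.3 j6 -17.4
706,-9.5,291.5,177.8 [54.7 -2.1  1.5] twist -0.2
[ 0.70594133 -0.00965758] [[336.8, 226.9], [356.0, 211.1], [374.1, 196.2]]
```

View pics/s13.png

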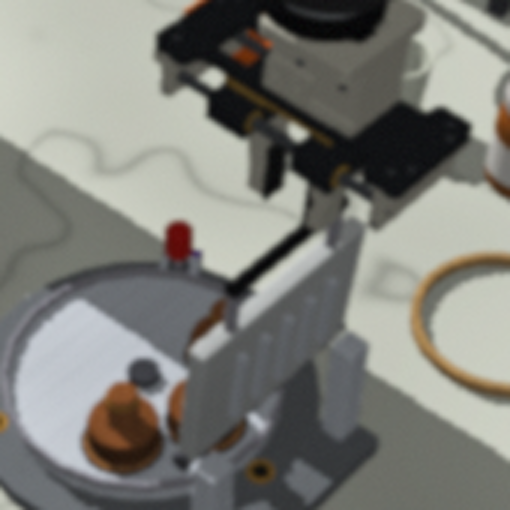

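Fingers hover over the bar (its near end at 337,227 as predicted). Descend and pinch.

```bash
python3 -m jog '{"fingers":[0.35,0.35,0.35,0.35,0.35],"dp":[[10,-2,1],[20,-2,1],[32,-2,1],[45,-2,1],[54,-2,1]],"twist":[0,0,0,0,0]}'; python3 d.py 706,-9.5,291.5;  python3 -m jog '{"fingers":[0.05,0.05,0.05,0.05,0.05],"dp":[[0,0,0],[0,0,0],[0,0,0],[0,0,0],[0,0,0]],"twist":[0,0,0,0,0]}' 20; python3 d.py
```

```text
time_s: 51.65
tcp_pos: [0.7054, -0.01, 0.2899]
eef_rot: [108.5, 87.2, -163.9]
contact_force: [-0.3, 0.3, 0.2]
gripper_width: 0.0307
t 51.6 p [705.4 -10.  289.9] jaw 177.6 ax [-0.047 -0.014] F [-0.3  0.3  0.2] w 30.7 j6 -17.4
706,-9.5,291.5 [-1.6 -0.5  0.5] twist 
time_s: 52.15
tcp_pos: [0.7049, -0.0102, 0.2903]
eef_rot: [108.3, 87.1, -164.0]
contact_force: [-4.4, 0.8, 0.2]
gripper_width: 0.0116
t 52.1 p [704.9 -10.2 290.3] jaw 177.6 ax [-0.048 -0.014] F [-4.4  0.8  0.2] w 11.6 j6 -17.4
```

```bash
cat > lamp.py <<'E'
import sys; from h import *
p,M,s=tool(); H=np.array([691.6,-9.3,120.8]); u=np.array([np.cos(-.0393),np.sin(-.0393),0])
q=p*1e3-H; print('ang',np.degrees(np.arctan2(q[2],-q@u)).round(1),'r',np.hypot(q[2],q@u).round(1),'F',np.round(s['contact_force'],1),'w',round(s['gripper_width']*1e3,1),'p',(p*1e3).round(1))
for a in map(float,sys.argv[1:]):
    t=np.radians(a); d=H+170*(-np.cos(t)*u+np.array([0,0,np.sin(t)]))-p*1e3
    print(a,(M.T@d).round(1).tolist())
E
python3 lamp.py 92 88 83 78 73
```

```text
ang 94.5 r 170.0 F [-4.4  0.8  0.2] w 11.6 p [704.9 -10.2 290.3]
92.0 [-0.0, 7.4, 0.3]
88.0 [0.5, 19.2, 0.3]
83.0 [2.4, 34.0, 0.3]
78.0 [5.5, 48.5, 0.3]
73.0 [9.9, 62.6, 0.3]
```

```bash
python3 -m jog '{"fingers":[0.05,0.05,0.05,0.05,0.05],"dp":[[0,7,0],[0.5,19,0],[2.4,34,0],[5.5,48.5,0],[10,62.6,0]],"twist":[0,0,0,0,0]}' 20; python3 lamp.py 69 64 58 53 48
```

```text
time_s: 52.65
tcp_pos: [0.6435, -0.0073, 0.2852]
eef_rot: [109.9, 87.5, -162.5]
contact_force: [2.9, 0.7, 1.7]
gripper_width: 0.0113
ang 73.7 r 171.4 F [2.9 0.7 1.7] w 11.3 p [643.5  -7.3 285.2]
69.0 [6.2, 12.5, -0.0]
64.0 [12.7, 25.8, 0.0]
58.0 [22.0, 41.0, 0.1]
53.0 [30.8, 52.9, 0.2]
48.0 [40.7, 64.0, 0.4]
```

```bash
python3 -m jog '{"fingers":[0.05,0.05,0.05,0.05,0.05],"dp":[[6,12.5,0],[12.5,26,0],[22,41,0],[31,53,0],[40.5,64,0]],"twist":[0,0,0,0,0]}' 20; python3 lamp.py 44 39 34 29 24
```

```text
time_s: 53.15
tcp_pos: [0.5792, -0.0044, 0.249]
eef_rot: [110.4, 87.9, -162.0]
contact_force: [4.2, 2.5, 1.9]
gripper_width: 0.0112
ang 48.7 r 170.5 F [4.2 2.5 1.9] w 11.2 p [579.2  -4.4 249. ]
44.0 [10.4, 9.5, -0.4]
39.0 [21.9, 18.9, -0.2]
34.0 [34.1, 27.3, -0.1]
29.0 [47.0, 34.6, 0.1]
24.0 [60.5, 40.8, 0.2]
```

```bash
python3 -m jog '{"fingers":[0.05,0.05,0.05,0.05,0.05],"dp":[[10,9.5,0],[22,19,0],[34,27,0],[47,34.5,0],[60.5,41,0]],"twist":[0,0,0,0,0]}' 20; python3 lamp.py 22 18 14 11 8
```

```text
time_s: 53.65
tcp_pos: [0.5374, -0.0025, 0.1912]
eef_rot: [110.0, 88.3, -162.3]
contact_force: [3.9, 3.1, 1.5]
gripper_width: 0.0114
ang 24.5 r 169.6 F [3.9 3.1 1.5] w 11.4 p [537.4  -2.5 191.2]
22.0 [6.8, 3.1, -0.7]
18.0 [18.1, 6.8, -0.6]
14.0 [29.5, 9.8, -0.5]
11.0 [38.3, 11.5, -0.4]
8.0 [47.1, 12.7, -0.3]
```

```bash
python3 -m jog '{"fingers":[0.05,0.05,0.05,0.05,0.05],"dp":[[7,3,0],[18,6.8,0],[29.5,9.8,0],[38,11.5,0],[47,12.7,0]],"twist":[0,0,0,0,0]}' 20; python3 lamp.py 6.5 5 3.5 2 1
```

```text
time_s: 54.15
tcp_pos: [0.5236, -0.0019, 0.1441]
eef_rot: [109.1, 88.3, -163.2]
contact_force: [0.4, 4.8, 2.7]
gripper_width: 0.0112
ang 7.9 r 169.8 F [0.4 4.8 2.7] w 11.2 p [523.6  -1.9 144.1]
6.5 [4.1, 0.6, -0.8]
5.0 [8.5, 0.9, -0.7]
3.5 [12.9, 1.1, -0.7]
2.0 [17.4, 1.2, -0.6]
1.0 [20.4, 1.2, -0.6]
```

```bash
python3 -m jog '{"fingers":[0.05,0.05,0.05,0.05,0.05],"dp":[[4,0.6,0],[8.5,1,0],[13,1,0],[17.5,1.2,0],[20,1.2,0]],"twist":[0,0,0,0,0]}' 20; python3 lamp.py 0; python3 -m jog '{"fingers":[0.05,0.05,0.05,0.05,0.05],"dp":[[1,0,0],[2,0,0],[3,0,0],[4,0,0],[5,0,0]],"twist":[0,0,0,0,0]}' 20; python3 lamp.py 0
```

```text
time_s: 54.65
tcp_pos: [0.5217, -0.0018, 0.1236]
eef_rot: [108.5, 88.3, -163.8]
contact_force: [-0.2, 5.3, 2.4]
gripper_width: 0.0112
ang 1.0 r 170.1 F [-0.2  5.3  2.4] w 11.2 p [521.7  -1.8 123.6]
0.0 [2.8, -0.2, -0.7]
time_s: 55.15
tcp_pos: [0.5216, -0.0018, 0.1186]
eef_rot: [108.3, 88.3, -164.0]
contact_force: [-0.2, 4.9, 2.9]
gripper_width: 0.011
ang -0.7 r 170.2 F [-0.2  4.9  2.9] w 11.0 p [521.6  -1.8 118.6]
0.0 [-2.2, -0.1, -0.8]
```

No stop force yet, so I press on slowly.

```bash
python3 -m jog '{"fingers":[0.05,0.05,0.05,0.05,0.05],"dp":[[0.7,0,0],[1.4,0,0],[2,0,0],[2.5,0,0],[3,0,0]],"twist":[0,0,0,0,0]}' 20; python3 lamp.py 0; python3 -m jog '{"fingers":[0.05,0.05,0.05,0.05,0.05],"dp":[[1,0,0],[2,0,0],[3,0,0],[3,0,0],[3,0,0]],"twist":[0,0,0,0,0]}' 20; python3 lamp.py 0
```

```text
time_s: 55.65
tcp_pos: [0.5216, -0.0018, 0.1169]
eef_rot: [108.9, 88.3, -163.3]
contact_force: [-5.9, 6.4, 19.8]
gripper_width: 0.011
ang -1.3 r 170.2 F [-5.9  6.4 19.8] w 11.0 p [521.6  -1.8 116.9]
0.0 [-3.9, -0.0, -0.8]
time_s: 56.15
tcp_pos: [0.5217, -0.0019, 0.1164]
eef_rot: [110.3, 88.4, -161.9]
contact_force: [-9.9, 6.8, 27.2]
gripper_width: 0.0108
ang -1.5 r 170.2 F [-9.9  6.8 27.2] w 10.8 p [521.7  -1.9 116.4]
0.0 [-4.3, 0.0, -0.7]
```

Firm stop reached. Unload, open slightly, retreat upward, and make the final check.

```bash
python3 -m jog '{"fingers":[0.05,0.28,0.28,0.28,0.28],"dp":[[0,0,0],[0,0,0],[0,0,0],[0,0,0],[0,0,0]],"twist":[0,0,0,0,0]}'; python3 d.py;  python3 -m jog '{"fingers":[0.28,0.28,0.28,0.28,0.28],"dp":[[-10,0,0],[-20,0,0],[-35,0,0],[-60,0,0],[-100,0,0]],"twist":[0,0,0,0,0]}';  python3 -m jog '{"fingers":[0.28,0.28,0.28,0.28,0.28],"dp":[[-10,0,-50],[-10,0,-100],[-10,0,-150],[-10,0,-200],[-10,0,-250]],"twist":[0,0,0,0,0]}'; python3 -m jog '{"fingers":[0.28,0.28,0.28,0.28,0.28],"dp":[[0,0,-40],[0,0,-60],[0,0,-60],[0,0,-60],[0,0,-60]],"twist":[0,0,0,0,0]}'; python3 - <<'E'
from h import *
t=cap('top');s=cap('scene')
C=np.array([.5646,-.0041]);u=np.array([np.cos(-.0393),np.sin(-.0393)]);v=np.array([-u[1],u[0]])
for n,c in(('top',t),('scene',s)): print(n,'bar pred',[proj(c,[*(C-u*.042+v*k),.122]).round(1).tolist() for k in(-.06,.06)])
print([(b,ray(s,*b[0],.069)[:2].round(4)) for b in blobs(s['frame'],(0,130,50),(6,255,255),5,(230,160,400,340))])
b=t['frame'][180:330,90:480];d=s['frame'][140:340,160:480]
d=np.pad(d,((0,0),(0,70),(0,0)))
cv2.imwrite('pics/s14.png',cv2.cvtColor(cv2.resize(np.vstack([b,d]),None,fx=1.7,fy=1.7,interpolation=cv2.INTER_CUBIC),cv2.COLOR_RGB2BGR))
E
python3 d.py
```

```text
time_s: 56.65
tcp_pos: [0.5212, -0.0023, 0.116]
eef_rot: [110.8, 88.3, -161.4]
contact_force: [-0.9, -0.1, -0.3]
gripper_width: 0.0244
t 56.6 p [521.2  -2.3 116. ] jaw 177.8 ax [-0.028 -0.009] F [-0.9 -0.1 -0.3] w 24.4 j6 -23.4
time_s: 57.15
tcp_pos: [0.5228, -0.0017, 0.2161]
eef_rot: [110.3, 88.1, -162.0]
contact_force: [1.3, 0.3, 0.1]
gripper_width: 0.0244
time_s: 57.65
tcp_pos: [0.5133, -0.252, 0.2304]
eef_rot: [112.0, 88.2, -160.2]
contact_force: [0.9, 0.7, 0.2]
gripper_width: 0.0245
time_s: 58.15
tcp_pos: [0.5112, -0.3114, 0.2317]
eef_rot: [112.4, 88.2, -159.8]
contact_force: [0.4, 0.1, 0.5]
gripper_width: 0.0249
top bar pred [[346.4, 279.7], [292.0, 277.0]]
scene bar pred [[277.1, 237.0], [311.0, 210.8]]
[(([319.1, 209.1], [316, 204, 7, 11, 62]), array([0.5028, 0.1159]))]
t 58.2 p [ 511.3 -311.1  231.6] jaw 177.9 ax [-0.029 -0.011] F [-0.3  0.1 -0.1] w 24.4 j6 9.5
```

View pics/s14.png

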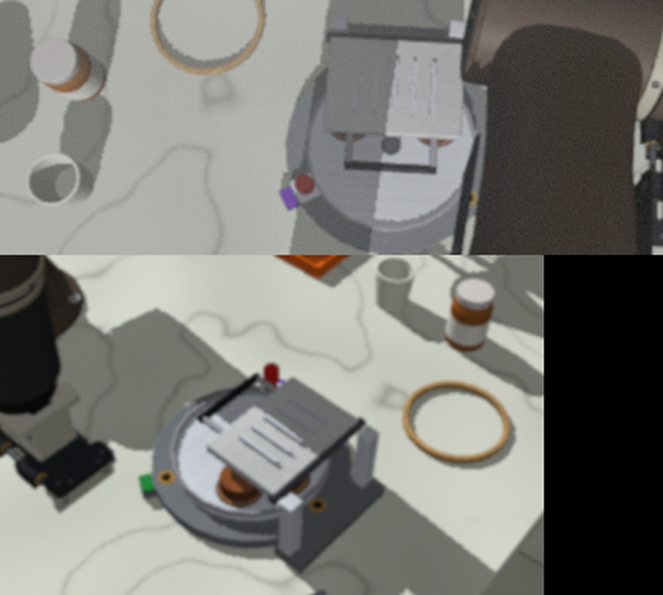

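Cover level, with the bar at its predicted pixels (294–347, 278). The knob's top row is 204 as at the start, so the pin is home, and the bystanders are in place. Handing in.

```bash
python3 -c "
from plant import r
print(r.close_job(), r.get_state()['time_s'])"
```

```text
the job is handed in; nothing more can be done
the job is handed in; nothing more can be done
```

The job is done and handed in at about 58 s of the 210 s limit; the hand-in gave no verdict.

**What I did**
- I raised the lamp cover to its open stop, then drew the pin and swung the wheel to the green hole.
- I placed the three blocks on the three pads. One had been knocked aside during the run, so I located it again before picking it up.
- I drew the pin again, swung the wheel back to violet and let the pin drop. I then lowered the cover slowly in the gripper until it met its stop.

**Last checks**
- **Blocks:** seen standing upright before the wheel went back, and centred to within about 2 mm. After the pin dropped at violet they were still on their pads. With the cover down only one is clearly visible, and it is upright.
- **Pin:** the knob's top is at the same image row (204) as at the start, and it sits at the violet hole to within about 3 mm.
- **Cover:** the handle bar is where a level cover should put it.
- **Bystanders:** the cup, jar and hoop look untouched. I did not check the tweezers in the last picture, though the arm never worked close to them.

**What went less well**
- On the way to green the knob slipped in the fingers, so I set the pin's nose down on the plate and gripped again.
- I lifted the first block before the fingers had fully closed, so I set it down and gripped it again.
- I viewed 17 pictures against the budget of 14.

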